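# Tighten the practice-panel clamp with the turning bar

### The job

Take the turning bar with the orange grip out of its stand and, moving it from hole to hole, turn the clamp's ring nut clockwise until the red tell-tale pin in the middle stands about 3 mm proud - snug, not crushed; then put the bar back upright, fully down in its stand, and let go. Turn the nut only with the bar, keeping the gripper itself off the clamp and not forcing the bar against nut or cage, and leave the other things where they are.

Things in the scene. Friction and masses are not known exactly. Their poses are not given: they have to be found in the camera images.
- clamp: Practice-panel clamp, fixed to the table. Round black base, 160 mm across, 8 mm high; on it a beige practice panel, 100 mm wide, 4 mm thick, sticking out to 170 mm from the centre along the clamp's own +x. Origin: centre of the base's underside, on the ring nut's vertical axis. Over the nut stands a fixed white three-armed cage.
- boss (a point): Top of the cage's central boss (40 mm across). Three arms 12 mm wide run out from it at 60, 180, 300 deg from the clamp's +x (anticlockwise from above) to pillars 72 mm out; boss and arms are 42 to 48 mm above the table. A bar in a hole strikes an arm when the hole is within 15 deg of the arm's middle line: one hole can be worked over 90 deg at most.
- nut_top (a point): Centre of the ring nut's top face. Dark steel ring, 124 mm across, 12 to 40 mm above the table, keeping its height, with six round holes in light bushes, 14 mm wide (2 mm lead-in), 22 mm deep, 60 deg apart, 48 mm from the axis. Stiff thread: 0.35 N m (7 N at a hole) turns it while loose; it stays where it is left.
- nut (a joint): Angle of the ring nut (rad), growing clockwise from above, which tightens. At 0 its holes lie at 39, 99, 159... deg from the clamp's +x, anticlockwise from above. At a hidden angle, different each time (1.35 to 2.25 rad), it meets the panel; from there the resistance grows by about 0.4 N m per rad (8 N at a hole per rad) and the tell-tale rises 6 mm per rad.
- telltale (a joint): Height (m) by which the red tell-tale pin (13 mm across), in the middle of the white boss, has risen: 0 (level with the boss top) while the nut is loose. Rightly tight at about 3 mm; over 5.5 mm the panel is crushed. A hand that pauses in mid-turn, bar in hole, feels about 5 N along the turn while loose and 8 to 10 N when rightly tight.
- bar: Loose turning bar, 0.12 kg, standing upright in its stand. 102 mm long: a round steel shank 12 mm in diameter over the lower 40 mm, its foot tapered to 9 mm over the last 4 mm, and above that a round orange grip 16 mm in diameter (40 to 102 mm from the foot). Origin: centre of the foot; own z up along the bar. Pressing it on nut or cage with over 35 N counts as forcing.
- bar_foot (a point): Centre of the bar's foot (its lower end).
- stand: The bar's stand, fixed: white block 70 x 70 mm on a grey foot 90 x 90 mm, 40 mm high in all, one upright round hole of 15 mm in the middle of its top, 34 mm deep. Origin: centre of its underside.
- well (a point): Floor of the stand's hole, on its axis, 6 mm above the table.
- hole0 (a point): Centre of the floor of one of the nut's six holes (18 mm above the table; the mouth is 22 mm higher, at 40 mm). Turns with the nut.
- hole1 (a point): Centre of the floor of one of the nut's six holes (18 mm above the table; the mouth is 22 mm higher, at 40 mm). Turns with the nut.
- hole2 (a point): Centre of the floor of one of the nut's six holes (18 mm above the table; the mouth is 22 mm higher, at 40 mm). Turns with the nut.
- hole3 (a point): Centre of the floor of one of the nut's six holes (18 mm above the table; the mouth is 22 mm higher, at 40 mm). Turns with the nut.
- hole4 (a point): Centre of the floor of one of the nut's six holes (18 mm above the table; the mouth is 22 mm higher, at 40 mm). Turns with the nut.
- hole5 (a point): Centre of the floor of one of the nut's six holes (18 mm above the table; the mouth is 22 mm higher, at 40 mm). Turns with the nut.
- handpiece: Pink pen-shaped handpiece on a small black rest, 110 mm long. Bystander; origin at its underside.
- pigment_a: Small brown pigment bottle, 32 mm in diameter, 70 mm high. Bystander; origin at its underside.
- pigment_b: Small red pigment bottle, 32 mm in diameter, 70 mm high. Bystander; origin at its underside.
- ink_cup: Black ink cup, 32 mm in diameter, 22 mm high. Bystander; origin at its underside.
- pencil_mug: White mug, 80 mm in diameter, 95 mm high. Bystander; origin at its underside.
- ruler: Blue ruler lying flat, 30 x 200 x 4 mm. Bystander; origin at its underside.
- tape_jar: Clear jar, 60 mm in diameter, 80 mm high. Bystander; origin at its underside.
Mind the look-alikes: they are no part of the job. Of the things that look like the stand, take the one that is nearest to the robot's base at the start.

How it is judged:
By the outcome, as a careful person would: the job done as asked, in the order asked, and still so for the second after the job is handed in, with the robot touching nothing.
It also fails if it takes over 72 s, if anything falls off the work surface, if the arm or the gripper's body presses on something with over 40 N, if the wrist force passes 120 N, or if a joint passes its speed limit or range.

### The arm

A 6-joint arm with a two-finger parallel gripper is mounted at the origin on the work surface. World frame = base frame: x ahead of the robot, y to its left, z up, the work surface at z = 0. Lengths are in m, angles in degrees, forces in N, time in s.
With the tool pointing down it reaches from about 0.375 to 0.9 m from the base axis. Payload 3.1 kg.
Tool frame: the origin (TCP) lies on the centre line of the jaws, within the pads' length; the fingertips stand 14 mm ahead of it and the grasp point (between the pads) lies 5 mm behind it; y points along the fingers, x is the direction in which the jaws open and shut, and the axes are right-handed (so a half turn about y gives the same grasp; the last joint's range is limited). The gripper opens to 87 mm and grips with 3 to 60 N. Pads are 19 mm wide; open, the fingers measure 117 mm over their backs; the gripper's body (75 mm by 190 mm) begins 51 mm behind the grasp point.
Start: joints at [65.46, 30.224, 82.088, -0, 67.689, -10.227], TCP at [0.154, 0.606, 0.237] pointing down, gripper open.
Joint ranges: [-176.69, 176.69], [-43.24, 126.21], [12.49, 139.97], [-82, 262], [0, 151.66], [-163.58, 163.58]. Speed limits (degrees/s): [159.86, 159.86, 180, 180, 180, 180].

### API

Orientations are given as a 3x3 rotation matrix whose columns are the frame's x, y, z axes.
In Python, from rig import bot gives the robot as it stands.
- The arm moves only by the tool jog_arm, never from a script. Its argument "rows" is a list that holds one entry, the list of rows, each a list of 6 numbers: the shift along the tool's x, y, z in m, then the turn, a rotation vector about the tool's x, y, z in degrees. A call has 1 to 8 rows; each row shifts and turns the commanded pose from where the row before left it, along the tool's axes as they then stand; what a row does not reach is not made up. A row lasts 1/10 s, in which the tool goes at most 50 mm and 8.59 degrees, less where a joint would pass 70% of its speed; a pose out of reach is approached as far as the arm can. A call is refused whole if a number of a shift passes 0.05 or a number of a turn 8.59, either way. A call with a gripper value outside its range is refused whole. "jaw" is the finger opening in m, from 0 to 0.087, set as the call begins (left out, the last holds). The fingers move at their own pace and stop on an object; the grip force is fixed at half the most. Time passes only in rows, so rows that do not move let the fingers close. It gives the time, the measured TCP pose, the force and the opening at its end, in the units of the state.
- bot.read_state(): the state, without advancing time (a new reading comes with each control period).
- bot.capture(name): name is "scene" or "top" or "wrist"; returns (picture, depth): 400x640x3 uint8, red, green, blue; 400x640 float32, m along the optical axis (not along the pixel's ray), 0 where there is no reading.
- bot.camera_params(name): a dict with "fov_y" (degrees; the focal length in pixels is half the picture's height over the tangent of half this angle, whatever the lens; pixels are square), "cx", "cy" (the principal point, pixels), "xyz" and "attitude" of the camera in the world. Camera axes: x right, y down, z forward; pixel columns grow to the right and rows downward; lengths in m; the calibration is good to about 2 mm. The wrist camera is an equidistant fisheye: a pixel r from the principal point sees the ray r / f radians off the axis. A picture is of the moment at which its call begins: read the wrist's pose just before it. camera_params takes no time and is no camera call; for the wrist camera it gives the pose at the moment of the call.
- bot.hand_in(): hands the job in, once; it reports no verdict.
Trained networks look in the newest picture that a camera, given by its name, has taken for a name from the list of things; names that differ only in an ending like _2 or _b are one class to them, and where a whole thing is asked for, a point or a joint stands for the part that bears it (a point fixed in the world has none). Each returns a list of dicts, best first, with "conf" (0 to 1); they miss things now and then, are a little off and sometimes report something else, mostly with a low value. They report only what shows in the picture. A call takes as long as a camera call. They do not tell look-alikes from the thing itself.
- bot.silhouettes(camera, target): "mask" (400x640 bool, what is visible of it).
- bot.landmark_of(camera, target): "xyz" ([x, y, z] in m, in world coordinates, good to about 4 mm: a listed point, or the origin of a listed thing).
The state is a dict: "time_s": time; "joint_positions": joint angles; "qvel": joint speeds; "tau": joint torques, N m; "position": TCP position; "tcp_rot": TCP orientation; "force": force on the tool from outside, world axes, zero at the start; "moment": the same for the moment, N m; "opening": opening from 0.0 (shut) to 1.0 (fully open).
Only numpy, scipy, OpenCV 4.12 (cv2) and the standard library are available. Lean on these libraries where they do the work, as an engineer would, in place of code of your own. Each camera call takes 0.05 s, during which the arm holds its last target. There are 200 camera calls.

## Working session

There is one attempt and no reset: what is moved stays moved. The work goes in short steps, Python scripts to look and compute and a tool call to move; the robot and the scene stay as the last step left them, time stands still between calls to the robot, and variables do not carry over. Pictures are saved under pics/ and viewed, about 8 in all and at most 12, crops included, and the job is handed in when it is done.

Besides the shell and the picture viewer there is one more tool, called after "Emit:" as name(argument=value, ...) on one line, values as JSON. jog_arm: Moves the arm, as the interface text tells. Its arguments: {"type":"object","properties":{"rows":{"type":"array","items":{"type":"array","items":{"type":"array","items":{"type":"number"}}}},"jaw":{"type":"number"}},"required":["rows"]}

```bash
ls; mkdir -p pics; cat > h.py <<'E'
import numpy as np, cv2
from rig import bot
def cap(n,name):
    p=bot.camera_params(n); a,d=bot.capture(n); cv2.imwrite(f'pics/{name}.png',cv2.cvtColor(a,cv2.COLOR_RGB2BGR)); np.savez(f'pics/{name}.npz',a=a,d=d); return a,d,p
def lm(c,t):
    return [(round(r['conf'],2),np.round(r['xyz'],4).tolist()) for r in bot.landmark_of(c,t)]
def proj(p,X):
    R=np.array(p['attitude']); f=200/np.tan(np.radians(p['fov_y']/2)); q=R.T@(np.array(X)-p['xyz']); return p['cx']+f*q[0]/q[2],p['cy']+f*q[1]/q[2]
E
python3 - <<'E'
from h import *
s=bot.read_state(); print(s['time_s'],s['position'],s['tcp_rot'],s['force'])
for c in ('scene','top'):
    a,d,p=cap(c,c+'0'); print(c,p)
    for t in ('stand','well','bar','bar_foot','clamp','boss','nut_top','hole0'):
        print(t,lm(c,t))
A=[cv2.imread(f'pics/{c}0.png') for c in('scene','top')]
cv2.imwrite('pics/both.png',cv2.resize(np.vstack(A),(480*1,600)) if 0 else np.hstack(A)[:, :])
E
```

```text
pics
0.0 [0.1541965  0.60497019 0.23557071] [[ 2.47236881e-01 -9.18051755e-04 -9.68954634e-01]
 [ 9.68952793e-01 -1.93285884e-03  2.47238242e-01]
 [-2.09983003e-03 -9.99997711e-01  4.11674823e-04]] [-0.89268964  0.75889857  0.3382064 ]
scene {'fov_y': 44.05588777185711, 'cx': 315.50525566164777, 'cy': 197.40599386578654, 'xyz': array([ 1.10427175, -0.7341688 ,  1.02590497]), 'attitude': array([[ 0.79424831,  0.41819693, -0.44077312],
       [ 0.60758665, -0.55005774,  0.57295284],
       [-0.00284355, -0.72287469, -0.6909733 ]])}
stand [(0.8, [0.5529, 0.1773, 0.0032]), (0.8, [0.438, 0.5521, 0.0023]), (0.62, [0.5429, -0.1423, 0.002])]
well [(0.67, [0.4343, 0.5476, 0.0067]), (0.65, [0.5479, 0.1791, 0.0018]), (0.19, [0.5493, 0.1787, 0.0085])]
bar [(0.65, [0.5527, 0.1768, 0.0059]), (0.26, [0.3935, 0.0007, -0.001]), (0.18, [0.5355, -0.1904, 0.0177])]
bar_foot [(0.53, [0.5497, 0.1811, 0.0063])]
clamp [(0.73, [0.5459, -0.144, 0.0013]), (0.42, [0.6178, -0.4057, -0.0034])]
boss [(0.85, [0.545, -0.1391, 0.0456])]
nut_top [(0.86, [0.5445, -0.1429, 0.0412]), (0.27, [0.5994, 0.4021, -0.0017])]
ho
[... 619 characters left out ...]
 (0.39, [0.5879, -0.1266, 0.022]), (0.26, [0.4948, -0.159, 0.0216])]
bar [(0.75, [0.5813, -0.1698, 0.0188]), (0.61, [0.5006, -0.1082, 0.015]), (0.58, [0.5499, 0.1772, 0.0064]), (0.58, [0.5901, -0.1265, 0.0194])]
bar_foot [(0.39, [0.5465, 0.1771, 0.0089])]
clamp [(0.64, [0.5425, -0.1457, -0.001]), (0.31, [0.5384, -0.1902, 0.0161])]
boss [(0.79, [0.5406, -0.1426, 0.0501]), (0.7, [0.6021, 0.4014, 0.0021]), (0.33, [0.5861, -0.1257, 0.0201])]
nut_top [(0.89, [0.543, -0.1446, 0.0382])]
hole0 [(0.82, [0.5046, -0.1122, 0.0164]), (0.8, [0.5403, -0.1899, 0.0172]), (0.71, [0.5836, -0.1671, 0.0177]), (0.69, [0.5524, -0.0981, 0.0179]), (0.66, [0.4949, -0.1605, 0.0203]), (0.56, [0.5857, -0.1251, 0.0187])]
```

View pics/top0.png

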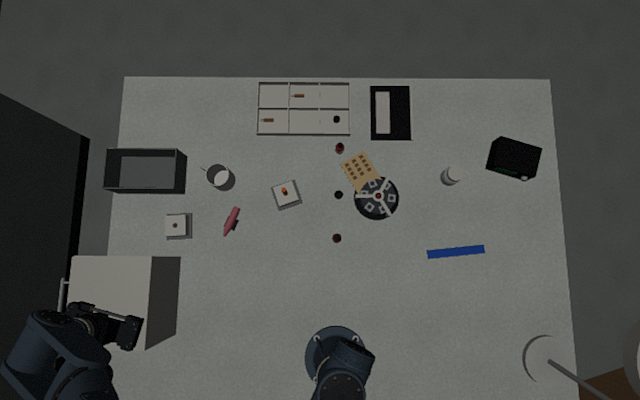

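View pics/scene0.png

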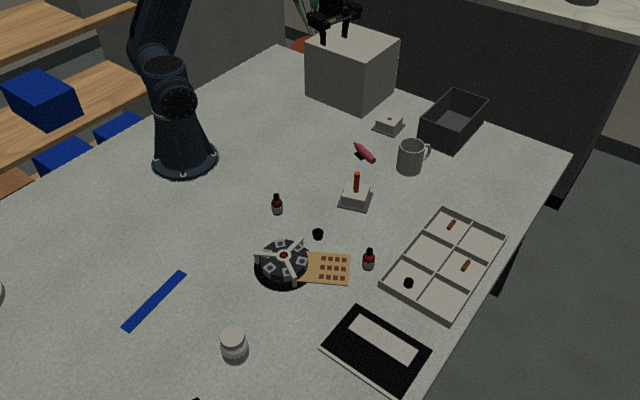

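Top view: bar with orange grip stands in a stand at (286,193); a look-alike empty stand is at (178,226); orange sticks lie in the tray at (298,96) and (268,120); the clamp is at (376,197), with its panel toward the upper left. By range, the bar's stand (0.58 m) is nearer than the empty one (0.70 m), so I take (286,193) in the top view, (356,195) in the scene view.

```bash
cat >> h.py <<'E'
def unproj(p,uv,z):
    R=np.array(p['attitude']); f=200/np.tan(np.radians(p['fov_y']/2)); uv=np.atleast_2d(uv).astype(float)
    r=np.c_[(uv[:,0]-p['cx'])/f,(uv[:,1]-p['cy'])/f,np.ones(len(uv))]@R.T; o=np.array(p['xyz'])
    return o+r*((z-o[2])/r[:,2])[:,None]
E
python3 - <<'E'
from h import *
for c,(x0,x1,y0,y1) in {'top':(330,395,140,205),'scene':(290,360,240,295)}.items():
    a=np.load(f'pics/{c}0.npz')['a']; p=bot.camera_params(c)
    h=cv2.cvtColor(a,cv2.COLOR_RGB2HSV); m=(h[...,0]>8)&(h[...,0]<25)&(h[...,1]>80)&(h[...,2]>110)
    v,u=np.nonzero(m[y0:y1,x0:x1]); P=unproj(p,np.c_[u+x0,v+y0],.012)[:,:2]
    r=cv2.minAreaRect((P*1000).astype(np.float32)); print(c,len(P),P.mean(0),r, 'dir from nut', np.degrees(np.arctan2(P.mean(0)[1]+.1435,P.mean(0)[0]-.5437)))
im=cv2.imread('pics/scene0.png'); A=cv2.resize(im[225:300,235:360],(750,450),interpolation=cv2.INTER_CUBIC); B=cv2.resize(im[160:220,325:390],(162,150))
A[:150,:162]=B; cv2.imwrite('pics/c1.png',A)
E
```

```text
top 625 [ 0.6361031  -0.08527197] ((634.0028076171875, -86.87503814697266), (123.5333023071289, 97.72055053710938), 31.378435134887695) dir from nut 32.21717600845995
scene 1080 [ 0.63843733 -0.0866704 ] ((633.7747802734375, -86.84622192382812), (128.32176208496094, 99.23176574707031), 30.928274154663086) dir from nut 30.958062688677156
```

View pics/c1.png

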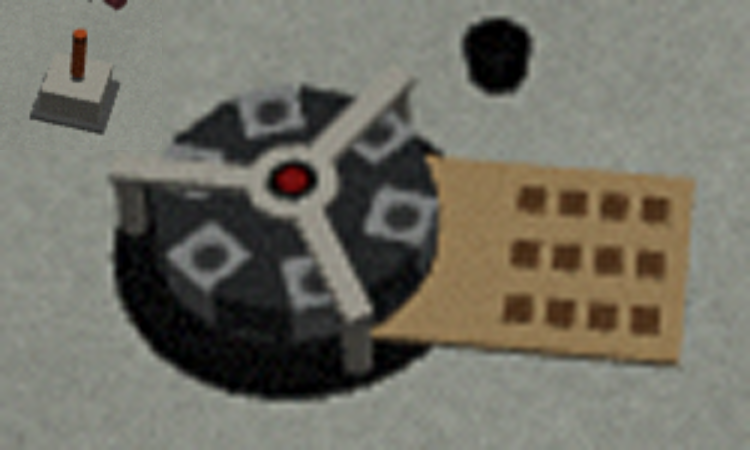

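The crop confirms it: the orange bar stands in its white stand (inset). The cage arms are at about 91/211/331° world, the holes at about 26° mod 60, and clamp yaw is about 31°.

Emit:
jog_arm(rows=[[[0,-0.04,0,0,0,0],[0,-0.02,-0.02,0,0,0],[-0.0226,0,-0.034,0,0,0],[-0.0226,0,-0.034,0,0,0],[-0.0226,0,-0.034,0,0,0],[-0.0226,0,-0.034,0,0,0],[-0.0226,0,-0.034,0,0,0],[-0.0226,0,-0.034,0,0,0]]], jaw=0.06)

```text
time_s: 1.7
position: [0.3389, 0.4176, 0.2967]
tcp_rot: [[0.247, 0.0, -0.969], [0.969, 0.0, 0.247], [0.0, -1.0, -0.0]]
force: [0.3, 0.8, -0.7]
opening: 0.69
```

Emit:
jog_arm(rows=[[[-0.0226,0,-0.034,0,0,0],[-0.0226,0,-0.034,0,0,0],[-0.0226,0,-0.034,0,0,0],[-0.0226,0,-0.034,0,0,0],[-0.0226,0,-0.034,0,0,0],[-0.0226,0.02,-0.034,0,0,0],[-0.0226,0.02,-0.034,0,0,0],[-0.0226,0.02,-0.034,0,0,0]]])

```text
time_s: 2.5
position: [0.558, 0.1751, 0.2362]
tcp_rot: [[0.247, 0.001, -0.969], [0.969, 0.0, 0.247], [0.001, -1.0, -0.001]]
force: [0.3, 0.5, -0.0]
opening: 0.69
```

```bash
python3 - <<'E'
from h import *
s=bot.read_state(); print(s['time_s'],s['position'],s['tcp_rot'],s['force'],s['joint_positions'])
a,d,p=cap('wrist','w1'); print(p)
for t in('stand','well','bar','bar_foot','clamp','nut_top','hole0'): print(t,lm('wrist',t))
E
```

```text
2.5 [0.55799113 0.17505111 0.23623498] [[ 2.47371619e-01  1.04349124e-03 -9.68920117e-01]
 [ 9.68920546e-01  2.58195802e-04  2.47372006e-01]
 [ 5.08301629e-04 -9.99999422e-01 -9.47189789e-04]] [ 0.33407481  0.48181747 -0.04183897] [ 6.47195756e+00  2.71070857e+01  8.80735592e+01  8.80047128e-03
  6.47582813e+01 -6.92097429e+01]
{'fov_y': 65.70646984690485, 'cx': 312.31047506620916, 'cy': 195.2404909681407, 'xyz': array([0.48822715, 0.19161659, 0.38436804]), 'attitude': array([[ 0.24695685,  0.93454269,  0.2562075 ],
       [ 0.96902575, -0.23849138, -0.06411667],
       [ 0.00118351,  0.26410572, -0.96449301]])}
stand [(0.87, [0.5449, 0.1739, 0.0039]), (0.81, [0.4336, 0.5524, -0.001]), (0.33, [0.5403, -0.1443, 0.0534])]
well [(0.73, [0.5475, 0.1786, 0.0025]), (0.64, [0.4294, 0.5522, 0.0056]), (0.22, [0.5914, -0.1211, 0.0206])]
bar [(0.92, [0.5495, 0.1694, 0.0088]), (0.32, [0.5501, 0.1802, -0.0002])]
bar_foot [(0.83, [0.5484, 0.1839, -0.0017]), (0.42, [0.4026, 0.3912, -0.0017])]
clamp [(0.79, [0.5369, -0.1394, -0.0037])]
nut_top [(0.71, [0.5401, -0.1476, 0.0418])]
hole0 [(0.91, [0.5785, -0.17, 0.0151]), (0.81, [0.5337, -0.1933, 0.0181]), (0.76, [0.5065, -0.1131, 0.0189]), (0.65, [0.5008, -0.1614, 0.0174]), (0.64, [0.5911, -0.1221, 0.0192]), (0.64, [0.544, -0.0951, 0.0154])]
```

View pics/w1.png

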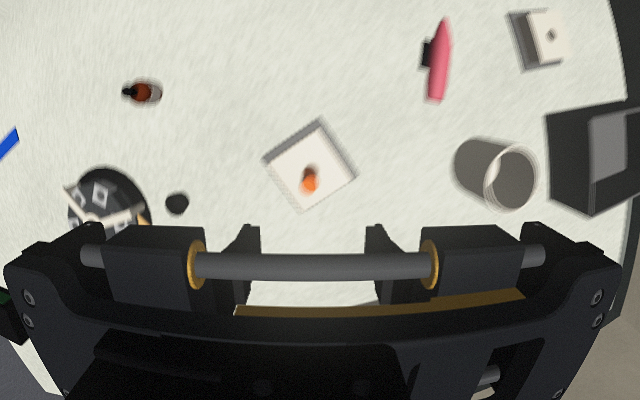

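```bash
cat >> h.py <<'E'
def uv2ray(p,uv,fish):
    R=np.array(p['attitude']); f=200/np.tan(np.radians(p['fov_y']/2)); q=(np.atleast_2d(uv)-[p['cx'],p['cy']])/f
    if fish:
        t=np.hypot(*q.T); k=np.sin(t)/np.maximum(t,1e-9); r=np.c_[q*k[:,None],np.cos(t)]
    else: r=np.c_[q,np.ones(len(q))]
    return r@R.T
def at_z(p,uv,z,fish):
    r=uv2ray(p,uv,fish); o=np.array(p['xyz']); return o+r*((z-o[2])/r[:,2])[:,None]
def orange(a,box):
    h=cv2.cvtColor(a,cv2.COLOR_RGB2HSV); m=((h[...,0]<16)&(h[...,1]>150)&(h[...,2]>100)).astype(np.uint8)
    n=np.zeros_like(m); x0,x1,y0,y1=box; n[y0:y1,x0:x1]=m[y0:y1,x0:x1]; v,u=np.nonzero(n); return np.c_[u,v]
E
python3 - <<'E'
from h import *
for c,f,box in (('scene0',0,(340,375,160,200)),('top0',0,(275,300,180,205)),('w1',1,(290,330,155,205))):
    a=np.load(f'pics/{c}.npz')['a']; cam={'s':'scene','t':'top','w':'wrist'}[c[0]]; p=bot.camera_params(cam)
    q=orange(a,box); print(c,len(q),q.min(0),q.max(0),q.mean(0),at_z(p,q.mean(0),.077,f), 'cap far', )
# nut holes/centres from networks
H=[];N=[]
for c in('scene','top','wrist'):
    for r in bot.landmark_of(c,'hole0'): H.append(r['xyz'][:2])
H=np.array(H); print(len(H))
from scipy.optimize import least_squares
def res(v):
    ang=np.degrees(np.arctan2(H[:,1]-v[1],H[:,0]-v[0])); k=np.round((ang-v[2])/60); t=np.radians(v[2]+60*k)
    return (H-np.c_[v[0]+.048*np.cos(t),v[1]+.048*np.sin(t)]).ravel()
o=least_squares(res,[.543,-.143,26],x_scale=[.01,.01,10],loss='soft_l1',f_scale=.004); print(o.x,np.round(o.fun*1000,1))
E
```

```text
scene0 14 [355 172] [359 174] [356.85714286 173.07142857] [[0.5326953  0.20783594 0.077     ]] cap far
top0 12 [282 188] [285 191] [283.25       189.33333333] [[0.55435508 0.18028162 0.077     ]] cap far
w1 157 [303 170] [314 190] [309.31210191 181.87261146] [[0.5540228  0.17414546 0.077     ]] cap far
18
[ 0.54311804 -0.14224463 22.98322579] [-3.9 -0.7  1.2  4.5 -2.   0.8 -1.6 -4.2  5.1  0.   1.6  0.3 -0.2  1.1
  3.  -0.   2.2  4.   3.4 -3.5 -4.   0.5 -1.6 -1.6 -2.9  1.1 -3.6 -3.4
  1.7  0.2  1.9 -0.4  3.8  1.4 -5.  -0.5]
```

```bash
python3 - <<'E'
from h import *
print(at_z(bot.camera_params('scene'),[356.9,173.1],.106,0),at_z(bot.camera_params('top'),[283.25,189.3],.108,0))
p=bot.camera_params('wrist')
a=np.load('pics/w1.npz')['a']; q=orange(a,(290,330,155,205)); g=a[q[:,1],q[:,0],0]; 
b=q[g>np.percentile(g,60)]; print(b.min(0),b.max(0),b.mean(0),at_z(p,b.mean(0),.108,1))
E
python3 - <<'E'
import sys;sys.path.insert(0,'.')
E
```

```text
[[0.5503296  0.17901759 0.106     ]] [[0.54863759 0.17694003 0.108     ]]
[303 182] [313 190] [308.68253968 185.73015873] [[0.55076492 0.17450449 0.108     ]]
```

Emit:
jog_arm(rows=[[[0,0.045,0.008,0,0,0],[0,0.045,0,0,0,0],[0,0,0,0,0,0]]])

```text
time_s: 3.35
position: [0.5442, 0.1783, 0.1416]
tcp_rot: [[0.246, -0.013, -0.969], [0.969, -0.002, 0.246], [-0.005, -1.0, 0.012]]
force: [-1.2, -0.3, -0.4]
opening: 0.689
```

```bash
python3 - <<'E'
from h import *
s=bot.read_state(); print(s['time_s'],s['position'],s['force'])
a,d,p=cap('wrist','w2')
q=orange(a,(220,400,100,320)); print(len(q),q.min(0),q.max(0)); g=a[q[:,1],q[:,0],0]; b=q[g>np.percentile(g,60)]
print(b.min(0),b.max(0),at_z(p,b.mean(0),.108,1)); print(lm('wrist','bar'),lm('wrist','stand'))
cv2.imwrite('pics/w2c.png',cv2.resize(cv2.imread('pics/w2.png')[100:300,200:440],None,fx=2.5,fy=2.5))
E
```

```text
3.35 [0.54417021 0.17830243 0.14162937] [-1.18931518 -0.3225353  -0.430699  ]
477 [301 206] [324 248]
[302 229] [323 246] [[0.54832488 0.17814981 0.108     ]]
[(0.79, [0.5485, 0.1734, 0.0093])] [(0.75, [0.4325, 0.5511, -0.0001]), (0.62, [0.5488, 0.1738, 0.0004])]
```

View pics/w2c.png

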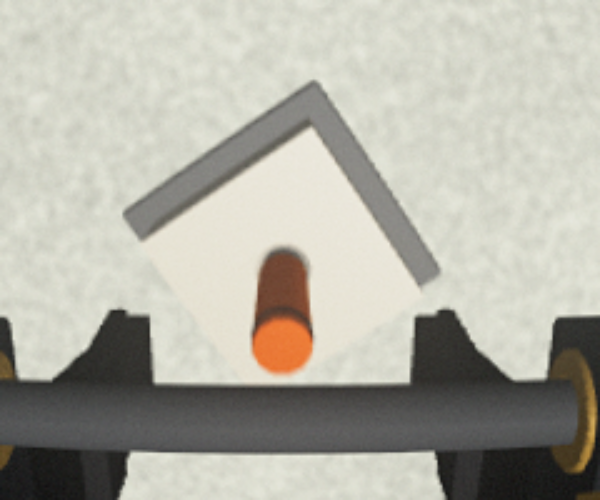

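Emit:
jog_arm(rows=[[[0,0,0,0,0,0],[0,0,0,0,0,0],[0,0,0,0,0,0]]])

```text
time_s: 3.8
position: [0.55, 0.1785, 0.1482]
tcp_rot: [[0.247, 0.003, -0.969], [0.969, 0.0, 0.247], [0.001, -1.0, -0.003]]
force: [-0.3, 0.2, 0.3]
opening: 0.692
```

```bash
python3 - <<'E'
from h import *
s=bot.read_state(); print(s['time_s'],s['position'],s['force'])
a,d,p=cap('wrist','w3')
q=orange(a,(220,400,100,320)); g=a[q[:,1],q[:,0],0]; b=q[g>np.percentile(g,60)]
print(b.min(0),b.max(0),at_z(p,b.mean(0),.108,1),s['tcp_rot'])
E
```

```text
3.8 [0.55004212 0.17849373 0.14818147] [-0.29846821  0.23127083  0.3066612 ]
[300 215] [320 234] [[0.5473649  0.17853823 0.108     ]] [[ 2.47198156e-01  3.11583922e-03 -9.68959939e-01]
 [ 9.68964285e-01  3.75157513e-04  2.47200471e-01]
 [ 1.13374952e-03 -9.99995075e-01 -2.92639868e-03]]
```

Emit:
jog_arm(rows=[[[0,0.025,0.0015,0,0,0],[0,0.025,0,0,0,0],[0,0.018,0,0,0,0],[0,0.01,0,0,0,0],[0,0,0,0,0,0],[0,0,0,0,0,0]]])

```text
time_s: 4.45
position: [0.5482, 0.1788, 0.0691]
tcp_rot: [[0.247, 0.001, -0.969], [0.969, 0.0, 0.247], [0.0, -1.0, -0.001]]
force: [0.0, 0.2, -1.1]
opening: 0.688
```

Emit:
jog_arm(rows=[[[0,0,0,0,0,0],[0,0,0,0,0,0],[0,0,0,0,0,0],[0,0,0,0,0,0],[0,0,0,0,0,0],[0,0,0,0,0,0]]], jaw=0.0)

```text
time_s: 5.05
position: [0.5477, 0.1788, 0.0686]
tcp_rot: [[0.247, 0.0, -0.969], [0.969, 0.0, 0.247], [0.0, -1.0, -0.0]]
force: [0.4, 1.0, -0.0]
opening: 0.229
```

Emit:
jog_arm(rows=[[[0,0,0,0,0,0],[0,0,0,0,0,0],[0,0,0,0,0,0]]])

```text
time_s: 5.35
position: [0.5476, 0.1788, 0.0686]
tcp_rot: [[0.247, -0.0, -0.969], [0.969, 0.0, 0.247], [0.0, -1.0, 0.0]]
force: [-0.6, 0.5, 0.3]
opening: 0.175
```

Emit:
jog_arm(rows=[[[0,-0.01,0,0,0,0],[0,-0.02,0,0,0,0],[0,-0.03,0,0,0,0],[0,-0.03,0,0,0,0],[0,0,0,0,0,0],[0,0,0,0,0,0],[0,0,0,0,0,0]]])

```text
time_s: 6.05
position: [0.5466, 0.1786, 0.1577]
tcp_rot: [[0.247, -0.002, -0.969], [0.969, -0.0, 0.247], [-0.001, -1.0, 0.002]]
force: [-0.6, 0.9, -1.7]
opening: 0.175
```

```bash
python3 - <<'E'
from h import *
s=bot.read_state(); print(s['time_s'],s['position'],s['force'],s['opening'],s['joint_positions'])
a,d,p=cap('wrist','w4')
q=orange(a,(220,400,100,320)); print(len(q),q.min(0),q.max(0))
print(lm('wrist','bar'),lm('wrist','bar_foot'),lm('scene','bar_foot'),lm('wrist','well'))
E
```

```text
6.05 [0.54655774 0.1785843  0.15766254] [-0.61537684  0.87215437 -1.74954597] 0.17478064618763445 [ 6.96457601e+00  3.23177411e+01  9.35559886e+01 -1.60851123e-03
  5.42657888e+01 -6.87209672e+01]
1395 [294 229] [330 307]
[(0.79, [0.5511, 0.1789, 0.0957]), (0.54, [0.5473, 0.1757, -0.0])] [(0.59, [0.5494, 0.1812, 0.0853])] [(0.53, [0.5497, 0.1811, 0.0063])] [(0.95, [0.5483, 0.1801, 0.0065]), (0.83, [0.4308, 0.5508, 0.007])]
```

Emit:
jog_arm(rows=[[[-0.0368,0,-0.0038,0,0,0],[-0.0368,0,-0.0038,0,0,0],[-0.0368,0,-0.0038,0,0,0],[-0.0368,0,-0.0038,0,0,0],[-0.0368,0,-0.0038,0,0,0],[-0.0368,0,-0.0038,0,0,0],[-0.0368,0,-0.0038,0,0,0],[-0.0368,0,-0.0038,0,0,0]]])

```text
time_s: 7.1
position: [0.5039, -0.1154, 0.1582]
tcp_rot: [[0.247, -0.001, -0.969], [0.969, 0.0, 0.247], [0.0, -1.0, 0.001]]
force: [0.5, 0.2, -1.0]
opening: 0.178
```

Emit:
jog_arm(rows=[[[0,0,0,0,7,0],[0,0,0,0,7,0],[0,0,0,0,6.7,0],[0,0,0,0,0,0],[0,0,0,0,0,0],[0,0,0,0,0,0]]])

```text
time_s: 7.7
position: [0.5043, -0.1139, 0.1584]
tcp_rot: [[0.572, -0.0, -0.82], [0.82, 0.0, 0.572], [-0.0, -1.0, 0.0]]
force: [-0.7, 0.6, -0.8]
opening: 0.175
```

```bash
cat >> h.py <<'E'
from scipy.optimize import least_squares
def fitnut(H,x0):
    H=np.array(H)
    def res(v):
        ang=np.degrees(np.arctan2(H[:,1]-v[1],H[:,0]-v[0])); k=np.round((ang-v[2])/60); t=np.radians(v[2]+60*k)
        return (H-np.c_[v[0]+.048*np.cos(t),v[1]+.048*np.sin(t)]).ravel()
    o=least_squares(res,x0,x_scale=[.01,.01,10],loss='soft_l1',f_scale=.003); return o.x,np.abs(o.fun).max()
E
python3 - <<'E'
from h import *
s=bot.read_state(); print(s['time_s'],s['position'],s['force'],s['opening'],s['tcp_rot'],s['joint_positions'])
a,d,p=cap('wrist','w5')
H=[r['xyz'][:2] for r in bot.landmark_of('wrist','hole0')]; print(np.round(H,4)); print(fitnut(H,[.543,-.1425,24]))
for t in('boss','nut_top','bar_foot','clamp','telltale'): print(t,lm('wrist',t))
np.save('H0.npy',H)
E
```

```text
7.7 [ 0.50429471 -0.11390961  0.15839752] [-0.66724689  0.56252847 -0.78828074] 0.17528860041787406 [[ 5.72127744e-01 -3.21801700e-04 -8.20164460e-01]
 [ 8.20164512e-01  5.94059933e-05  5.72127757e-01]
 [-1.35389000e-04 -9.99999946e-01  2.97918151e-04]] [-2.51235234e+01  2.85377208e+01  1.01898063e+02 -6.23439910e-03
  4.95823551e+01 -8.02207455e+01]
[[ 0.545  -0.0966]
 [ 0.4997 -0.163 ]
 [ 0.506  -0.1154]]
(array([ 0.5431154 , -0.1433987 , 24.87505253]), np.float64(0.002403145445179833))
boss [(0.86, [0.541, -0.1442, 0.053]), (0.55, [0.7154, -0.0094, -0.0006]), (0.22, [0.5473, -0.095, 0.0182])]
nut_top []
bar_foot [(0.57, [0.5082, -0.112, 0.0931])]
clamp [(0.67, [0.5441, -0.0947, 0.0172]), (0.55, [0.5354, -0.1433, -0.0033]), (0.32, [0.4993, -0.164, 0.0207])]Traceback (most recent call last):
  File "<stdin>", line 5, in <module>
  File "h.py", line 6, in lm
    return [(round(r['conf'],2),np.round(r['xyz'],4).tolist()) for r in bot.landmark_of(c,t)]
                                                                        ~~~~~~~~~~~~~~~^^^^^
ValueError: it knows: bar, bar_foot, boss, clamp, handpiece, hole, ink_cup, nut_top, pencil_mug, pigment, ruler, stand, tape_jar, well
```

View pics/w5.png

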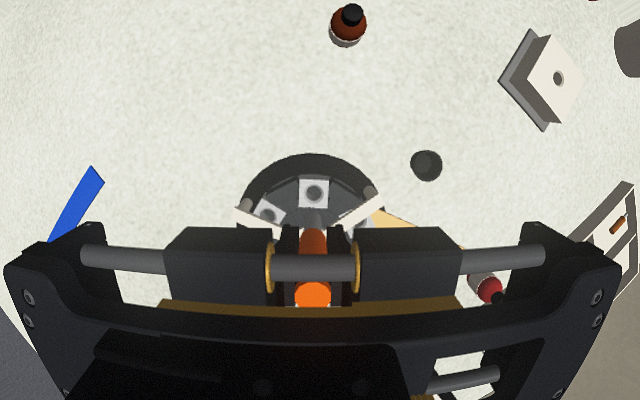

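```bash
cat >> h.py <<'E'
def fproj(p,X):
    R=np.array(p['attitude']); f=200/np.tan(np.radians(p['fov_y']/2)); q=(np.atleast_2d(X)-p['xyz'])@R
    r=np.hypot(q[:,0],q[:,1]); t=np.arctan2(r,q[:,2]); return np.c_[p['cx']+f*t*q[:,0]/r,p['cy']+f*t*q[:,1]/r]
def ellipse(a,c,rad,thr):
    g=cv2.cvtColor(a,cv2.COLOR_RGB2GRAY); x,y=c; sub=g[y-rad:y+rad+1,x-rad:x+rad+1]; sub=cv2.resize(sub,None,fx=4,fy=4,interpolation=cv2.INTER_CUBIC)
    n,l,st,ce=cv2.connectedComponentsWithStats((sub<thr).astype(np.uint8)); k=l[sub.shape[0]//2,sub.shape[1]//2]
    return ce[k]/4-.375+[x-rad,y-rad],st[k]
E
python3 - <<'E'
from h import *
a=np.load('pics/w5.npz')['a']; p=bot.camera_params('wrist'); s=bot.read_state()
g=cv2.cvtColor(a,cv2.COLOR_RGB2GRAY); print(g[192,294:336],g[176:210,314])
for thr in(90,110,130):
    c,st=ellipse(a,(314,192),13,thr); print(c,st,at_z(p,c,.040,1),at_z(p,c,.038,1))
im=cv2.cvtColor(a,cv2.COLOR_RGB2BGR)
A=cv2.resize(im[150:270,235:395],None,fx=4.5,fy=4.5,interpolation=cv2.INTER_CUBIC)
t=s['position']; 
for X in ([t[0],t[1],t[2]-.0626],[t[0],t[1],t[2]-.0226]):
    u=fproj(p,X)[0]; print(u); cv2.drawMarker(A,tuple(int(v) for v in (u-[235,150]+.5)*4.5),(0,255,0),cv2.MARKER_CROSS,16,1)
cv2.imwrite('pics/w5c.png',A)
E
```

```text
[ 79  82  81  82  72 199 211 211 208 207 192 169 132 101  89  85  84  82
  88  91  86  84  86  86  88  82  84 113 146 167 212 211 213 200 141  87
  82  86  86  85  86  86] [ 89  89  82 140 195 215 204 202 182 144  92  84  86  82  86  81  86  84
  87  81  85  83  86  83 108 151 167 191 205 209 209 179 105  77]
[314.23678977 192.08721591] [  26   29   54   55 1760] [[ 0.50376285 -0.11236956  0.04      ]] [[ 0.50419994 -0.11265757  0.038     ]]
[313.55226566 192.72914236] [  24   28   58   58 2571] [[ 0.50389836 -0.11320716  0.04      ]] [[ 0.50433647 -0.11350145  0.038     ]]
[313.62320697 192.73309426] [  22   27   62   61 2928] [[ 0.50393757 -0.11315745  0.04      ]] [[ 0.50437596 -0.11345137  0.038     ]]
[313.4461538  213.72595128]
[313.73036114 235.17062723]
```

View pics/w5c.png

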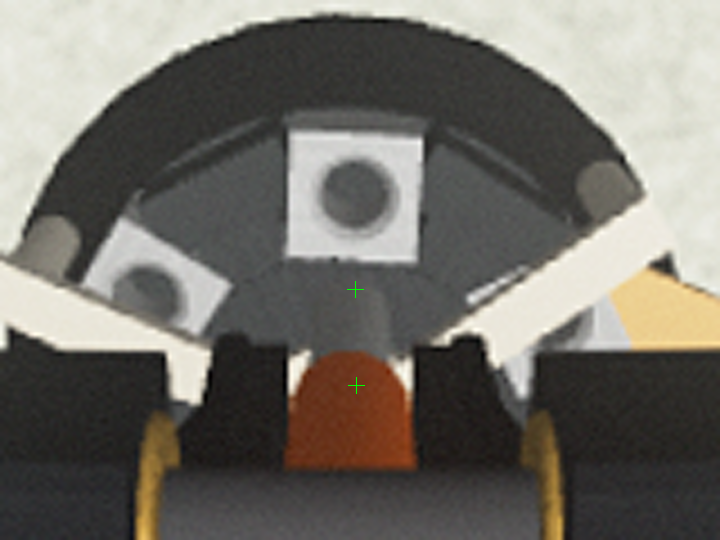

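Emit:
jog_arm(rows=[[[0.0012,0.02,0.0006,0,2.2,0],[0,0.02,0,0,0,0],[0,0,0,0,0,0],[0,0.01,0,0,0,0],[0,0.005,0,0,0,0],[0,0.005,0,0,0,0],[0,0.005,0,0,0,0],[0,0,0,0,0,0]]])

```text
time_s: 8.8
position: [0.5037, -0.1123, 0.093]
tcp_rot: [[0.605, -0.002, -0.796], [0.796, 0.001, 0.605], [-0.0, -1.0, 0.002]]
force: [-2.3, 1.4, -2.2]
opening: 0.175
```

```bash
python3 - <<'E'
from h import *
a=np.load('pics/w5.npz')['a']
s=bot.read_state(); print(s['time_s'],s['position'],s['force'],s['moment'],s['opening'])
a,d,p=cap('wrist','w6')
im=cv2.cvtColor(a,cv2.COLOR_RGB2BGR); cv2.imwrite('pics/w6c.png',cv2.resize(im[150:270,235:395],None,fx=4.5,fy=4.5,interpolation=cv2.INTER_CUBIC))
E
```

```text
8.8 [ 0.5037396  -0.11229756  0.09295307] [-2.31572708  1.43915906 -2.22075296] [0.18310084 0.27445318 0.00819289] 0.17465514140761448
```

View pics/w6c.png

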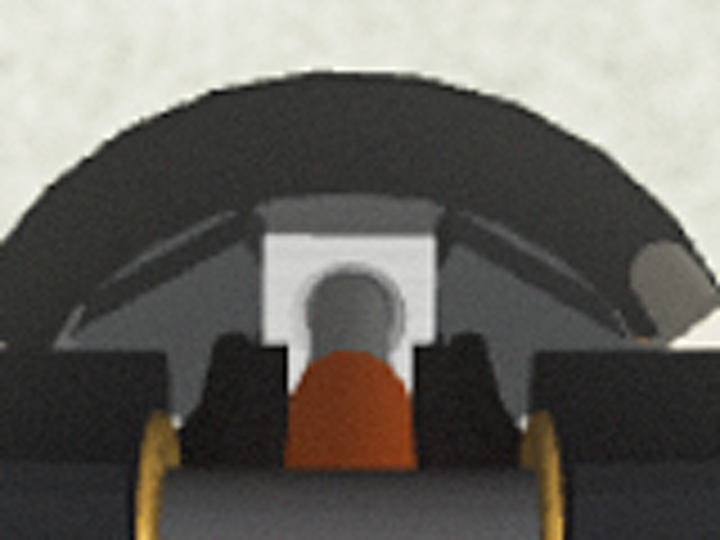

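Emit:
jog_arm(rows=[[[0,0.005,0.0006,0,0,0],[0,0.0045,0,0,0,0],[0,0,0,0,0,0],[0,0,0,0,0,0],[0,0,0,0,0,0]]])

```text
time_s: 9.35
position: [0.5037, -0.1122, 0.0838]
tcp_rot: [[0.605, -0.001, -0.796], [0.796, 0.0, 0.605], [-0.0, -1.0, 0.001]]
force: [-2.0, 1.6, -2.1]
opening: 0.175
```

```bash
cat > st.py <<'E'
from h import *
s=bot.read_state(); R=s['tcp_rot']; print(s['time_s'],'pos',np.round(s['position'],4),'yaw',round(float(np.degrees(np.arctan2(R[1,0],R[0,0]))),2),'F tool',np.round(R.T@s['force'],1),'M tool',np.round(R.T@s['moment'],2),'J6',round(s['joint_positions'][5],1),s['opening'])
d=np.array(s['position'][:2])-[.5431,-.1430]; print('phi',round(float(np.degrees(np.arctan2(d[1],d[0]))),2),'r',round(float(np.hypot(*d)),4))
E
python3 st.py
```

```text
9.35 pos [ 0.5037 -0.1122  0.0838] yaw 52.79 F tool [0.1 2.1 2.6] M tool [0.43 0.04 0.11] J6 -77.8 0.17525405471894218
phi 141.95 r 0.05
```

Emit:
jog_arm(rows=[[[0.00293,0,0.0004,0,3.5,0],[0.00293,0,-9e-05,0,3.5,0],[0.00293,0,-9e-05,0,3.5,0],[0.00293,0,-9e-05,0,3.5,0],[0,0,0,0,0,0],[0,0,0,0,0,0],[0,0,0,0,0,0]]])

```text
time_s: 10.05
position: [0.5108, -0.1043, 0.0839]
tcp_rot: [[0.779, -0.002, -0.628], [0.628, -0.001, 0.779], [-0.002, -1.0, 0.001]]
force: [-5.2, -3.1, -2.1]
opening: 0.175
```

```bash
python3 st.py
```

```text
10.05 pos [ 0.5108 -0.1043  0.0839] yaw 38.87 F tool [-6.   2.1  0.9] M tool [ 0.09 -0.02  1.21] J6 -62.5 0.1753180772013828
phi 129.83 r 0.0505
```

Emit:
jog_arm(rows=[[[0.00335,0,-0.00012,0,4,0],[0.00335,0,-0.00012,0,4,0],[0.00335,0,-0.00012,0,4,0],[0.00335,0,-0.00012,0,4,0],[0.00335,0,-0.00012,0,4,0],[0,0,0,0,0,0],[0,0,0,0,0,0],[0,0,0,0,0,0]]])

```text
time_s: 10.85
position: [0.5253, -0.0958, 0.0839]
tcp_rot: [[0.946, -0.003, -0.323], [0.323, -0.0, 0.946], [-0.002, -1.0, 0.001]]
force: [-5.0, -2.4, -2.0]
opening: 0.183
```

```bash
python3 st.py
```

```text
10.85 pos [ 0.5253 -0.0958  0.0839] yaw 18.86 F tool [-5.5  2.1 -0.7] M tool [-0.12  0.03  1.22] J6 -41.1 0.18250035372553838
phi 110.7 r 0.0504
```

Emit:
jog_arm(rows=[[[-0.0015,0,0,0,0,0],[0,-0.01,0,0,0,0],[0,-0.02,0,0,0,0],[0,-0.02,0,0,0,0],[-0.00627,0,-0.0004,0,-7.5,0],[-0.00627,0,-0.0004,0,-7.5,0],[-0.00627,0,-0.0004,0,-7.5,0],[-0.00627,0,-0.0004,0,-7.5,0]]])

```text
time_s: 11.65
position: [0.5066, -0.1106, 0.1357]
tcp_rot: [[0.655, 0.006, -0.756], [0.756, -0.002, 0.655], [0.003, -1.0, -0.006]]
force: [0.9, -0.8, 0.1]
opening: 0.178
```

Emit:
jog_arm(rows=[[[-0.00627,0,-0.0004,0,-7.5,0],[-0.00627,0,-0.0004,0,-7.5,0],[-0.00627,0,-0.0004,0,-7.5,0],[-0.00627,0,-0.0004,0,-7.5,0],[0,0,0,0,0,0],[0,0,0,0,0,0],[0,0,0,0,0,0]]])

```text
time_s: 12.35
position: [0.4941, -0.1322, 0.1346]
tcp_rot: [[0.196, 0.002, -0.981], [0.981, -0.001, 0.196], [-0.0, -1.0, -0.002]]
force: [-0.6, -0.6, -1.1]
opening: 0.178
```

```bash
cat > look.py <<'E'
import sys
from h import *
n=sys.argv[1]; s=bot.read_state(); a,d,p=cap('wrist',n); t=s['position']; R=s['tcp_rot']
u0=fproj(p,[t[0],t[1],.04])[0]
g=cv2.cvtColor(a,cv2.COLOR_RGB2GRAY)
# bush: bright blob near expected mouth
lo=np.array([u0[0]-40,u0[1]-40]).astype(int); sub=cv2.resize(g[lo[1]:lo[1]+80,lo[0]:lo[0]+80],None,fx=4,fy=4,interpolation=cv2.INTER_CUBIC)
k,l,st,ce=cv2.connectedComponentsWithStats((sub<130).astype(np.uint8))
for i in range(1,k):
    if 800<st[i][4]<6000:
        c=ce[i]/4-.375+lo; X=at_z(p,c,.04,1)[0]; D=R.T@(X-t); print('blob',np.round(c,1),st[i][2:],'world',np.round(X,4),'tool dx,dz',np.round(D[[0,2]],4))
print('expected px',np.round(u0,1))
im=cv2.cvtColor(a,cv2.COLOR_RGB2BGR); cv2.imwrite(f'pics/{n}c.png',cv2.resize(im[150:270,235:395],None,fx=4.5,fy=4.5,interpolation=cv2.INTER_CUBIC))
E
python3 st.py; python3 look.py w7
```

```text
12.35 pos [ 0.4941 -0.1322  0.1346] yaw 78.69 F tool [-0.7  1.1  0.5] M tool [-0.02 -0.   -0.03] J6 -106.2 0.177580431871846
phi 167.56 r 0.0502
blob [309.2 202.1] [  66   65 3476] world [ 0.494  -0.1358  0.04  ] tool dx,dz [-0.0035 -0.0005]
expected px [313.5 201.4]
```

View pics/w7c.png

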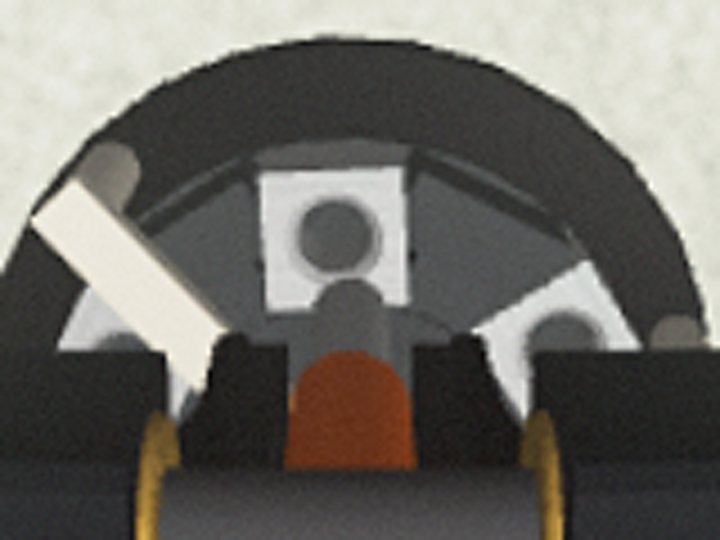

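Emit:
jog_arm(rows=[[[-0.0025,0,0,0,-2.3,0],[0,0.015,0,0,0,0],[0,0.01,0,0,0,0],[0,0.008,0,0,0,0],[0,0.008,0,0,0,0],[0,0.01,0,0,0,0],[0,0,0,0,0,0],[0,0,0,0,0,0]]])

```text
time_s: 13.2
position: [0.4927, -0.1346, 0.0827]
tcp_rot: [[0.155, -0.001, -0.988], [0.988, 0.0, 0.155], [0.0, -1.0, 0.001]]
force: [0.2, -0.9, -1.0]
opening: 0.175
```

```bash
python3 st.py
```

```text
13.2 pos [ 0.4927 -0.1346  0.0827] yaw 81.08 F tool [-0.8  1.  -0.3] M tool [ 0.01 -0.06 -0.05] J6 -108.9 0.17474045206824773
phi 170.53 r 0.0511
```

Emit:
jog_arm(rows=[[[0.00335,0,-0.00012,0,4,0],[0.00335,0,-0.00012,0,4,0],[0.00335,0,-0.00012,0,4,0],[0.00335,0,-0.00012,0,4,0],[0.00335,0,-0.00012,0,4,0],[0,0,0,0,0,0],[0,0,0,0,0,0],[0,0,0,0,0,0]]])

```text
time_s: 14.0
position: [0.4978, -0.1195, 0.0832]
tcp_rot: [[0.482, -0.001, -0.876], [0.876, -0.001, 0.482], [-0.001, -1.0, 0.0]]
force: [-2.9, -4.7, -2.0]
opening: 0.178
```

```bash
python3 st.py
```

```text
14.0 pos [ 0.4978 -0.1195  0.0832] yaw 61.16 F tool [-5.5  2.   0.3] M tool [0.01 0.03 1.18] J6 -87.1 0.17812584907533136
phi 152.58 r 0.051
```

Emit:
jog_arm(rows=[[[0.00335,0,-0.00012,0,4,0],[0.00335,0,-0.00012,0,4,0],[0.00335,0,-0.00012,0,4,0],[0.00335,0,-0.00012,0,4,0],[0.00335,0,-0.00012,0,4,0],[0,0,0,0,0,0],[0,0,0,0,0,0],[0,0,0,0,0,0]]])

```text
time_s: 14.8
position: [0.5081, -0.1058, 0.0831]
tcp_rot: [[0.753, -0.001, -0.658], [0.658, 0.0, 0.753], [-0.001, -1.0, 0.001]]
force: [-3.8, -3.8, 0.4]
opening: 0.18
```

```bash
python3 st.py
```

```text
14.8 pos [ 0.5081 -0.1058  0.0831] yaw 41.14 F tool [-5.4 -0.4 -0.4] M tool [0.01 0.01 1.07] J6 -65.2 0.18031886342965528
phi 133.28 r 0.051
```

Emit:
jog_arm(rows=[[[0.00335,0,-0.00012,0,4,0],[0.00335,0,-0.00012,0,4,0],[0.00335,0,-0.00012,0,4,0],[0,0,0,0,0,0],[0,0,0,0,0,0],[0,0,0,0,0,0]]])

```text
time_s: 15.4
position: [0.5162, -0.0998, 0.0831]
tcp_rot: [[0.874, -0.002, -0.487], [0.487, 0.001, 0.874], [-0.001, -1.0, 0.001]]
force: [-4.3, -1.9, 1.1]
opening: 0.178
```

```bash
python3 st.py
```

```text
15.4 pos [ 0.5162 -0.0998  0.0831] yaw 29.13 F tool [-4.6 -1.1  0.4] M tool [0.1  0.02 1.13] J6 -52.3 0.17802466309826806
phi 121.94 r 0.0509
```

Emit:
jog_arm(rows=[[[0.00335,0,-0.00012,0,4,0],[0.00335,0,-0.00012,0,4,0],[0.00293,0,-9e-05,0,3.5,0],[0,0,0,0,0,0],[0,0,0,0,0,0],[0,0,0,0,0,0]]])

```text
time_s: 16.0
position: [0.5242, -0.0957, 0.083]
tcp_rot: [[0.953, -0.003, -0.303], [0.303, 0.001, 0.953], [-0.003, -1.0, 0.002]]
force: [-5.9, -1.3, 2.3]
opening: 0.175
```

```bash
python3 st.py
```

```text
16.0 pos [ 0.5242 -0.0957  0.083 ] yaw 17.63 F tool [-6.1 -2.3  0.6] M tool [-0.01  0.02  1.3 ] J6 -40.0 0.17471147970677928
phi 111.73 r 0.0509
```

Emit:
jog_arm(rows=[[[-0.0015,0,0,0,0,0],[0,-0.01,0,0,0,0],[0,-0.02,0,0,0,0],[0,-0.02,0,0,0,0],[-0.0065,0,-0.00044,0,-7.8,0],[-0.0065,0,-0.00044,0,-7.8,0],[-0.0065,0,-0.00044,0,-7.8,0],[-0.0065,0,-0.00044,0,-7.8,0]]])

```text
time_s: 16.8
position: [0.5049, -0.1114, 0.1343]
tcp_rot: [[0.655, 0.006, -0.756], [0.756, -0.001, 0.655], [0.003, -1.0, -0.005]]
force: [-0.7, 0.3, -0.5]
opening: 0.175
```

Emit:
jog_arm(rows=[[[-0.0065,0,-0.00044,0,-7.8,0],[-0.0065,0,-0.00044,0,-7.8,0],[-0.0065,0,-0.00044,0,-7.8,0],[-0.0065,0,-0.00044,0,-7.8,0],[0,0,0,0,0,0],[0,0,0,0,0,0],[0,0,0,0,0,0]]])

```text
time_s: 17.5
position: [0.4924, -0.134, 0.1334]
tcp_rot: [[0.176, 0.002, -0.984], [0.984, -0.0, 0.176], [-0.0, -1.0, -0.002]]
force: [-0.5, 0.9, -1.6]
opening: 0.175
```

```bash
python3 st.py; python3 look.py w8
```

```text
17.5 pos [ 0.4924 -0.134   0.1334] yaw 79.88 F tool [0.8 1.6 0.7] M tool [-0.01 -0.04 -0.03] J6 -107.7 0.1746553508092139
phi 169.91 r 0.0515
expected px [313.5 201.8]
```

View pics/w8c.png

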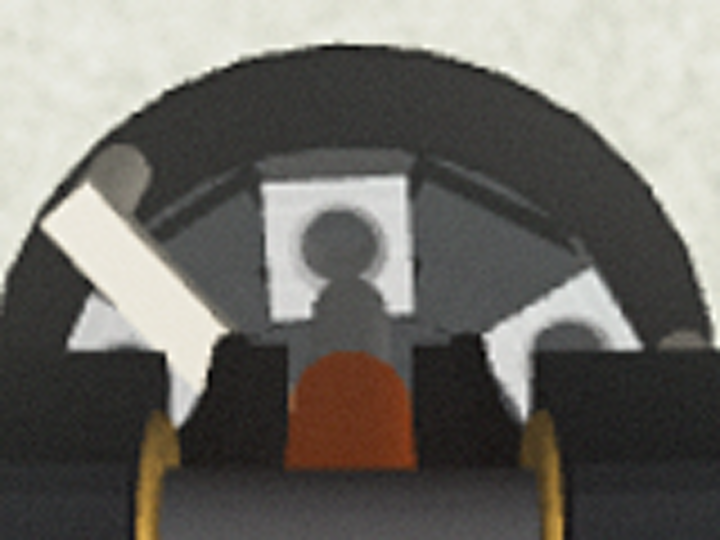

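Emit:
jog_arm(rows=[[[-0.0016,0,-0.0014,0,-2,0],[0,0.015,0,0,0,0],[0,0.01,0,0,0,0],[0,0.008,0,0,0,0],[0,0.008,0,0,0,0],[0,0.0085,0,0,0,0],[0,0,0,0,0,0],[0,0,0,0,0,0]]])

```text
time_s: 18.35
position: [0.4927, -0.1359, 0.0833]
tcp_rot: [[0.139, -0.0, -0.99], [0.99, 0.0, 0.139], [0.0, -1.0, 0.0]]
force: [-0.3, 0.0, -1.2]
opening: 0.173
```

```bash
python3 st.py
```

```text
18.35 pos [ 0.4927 -0.1359  0.0833] yaw 81.99 F tool [-0.   1.2  0.3] M tool [-0.01 -0.02  0.01] J6 -109.9 0.17286491943094867
phi 171.98 r 0.0509
```

Emit:
jog_arm(rows=[[[0.00335,0,-0.00012,0,4,0],[0.00335,0,-0.00012,0,4,0],[0.00335,0,-0.00012,0,4,0],[0,0,0,0,0,0],[0,0,0,0,0,0],[0,0,0,0,0,0]]])

```text
time_s: 18.95
position: [0.4946, -0.1278, 0.0837]
tcp_rot: [[0.341, -0.001, -0.94], [0.94, -0.003, 0.341], [-0.003, -1.0, 0.0]]
force: [-2.4, -5.7, -4.4]
opening: 0.175
```

```bash
python3 st.py
```

```text
18.95 pos [ 0.4946 -0.1278  0.0837] yaw 70.08 F tool [-6.2  4.4  0.3] M tool [0.11 0.03 1.37] J6 -96.8 0.17496308403800354
phi 162.56 r 0.0508
```

Emit:
jog_arm(rows=[[[0.00335,0,-0.00012,0,4,0],[0.00335,0,-0.00012,0,4,0],[0,0,0,0,0,0],[0,0,0,0,0,0],[0,0,0,0,0,0]]])

```text
time_s: 19.45
position: [0.4969, -0.1217, 0.0837]
tcp_rot: [[0.468, -0.002, -0.884], [0.884, -0.003, 0.468], [-0.003, -1.0, 0.001]]
force: [-3.2, -6.8, -2.8]
opening: 0.177
```

```bash
python3 st.py
```

```text
19.45 pos [ 0.4969 -0.1217  0.0837] yaw 62.1 F tool [-7.5  2.8 -0.4] M tool [0.07 0.04 1.64] J6 -88.1 0.176955583222095
phi 155.26 r 0.0509
```

Emit:
jog_arm(rows=[[[0.00335,0,-0.00012,0,4,0],[0,0,0,0,0,0],[0,0,0,0,0,0],[0,0,0,0,0,0]]])

```text
time_s: 19.85
position: [0.4981, -0.1191, 0.0837]
tcp_rot: [[0.528, -0.003, -0.849], [0.849, -0.003, 0.528], [-0.004, -1.0, 0.001]]
force: [-5.2, -7.7, -2.6]
opening: 0.175
```

```bash
python3 st.py; python3 -c "
from h import *
for c in('top','scene'):
    a,d,p=cap(c,c+'1')
"
```

```text
19.85 pos [ 0.4981 -0.1191  0.0837] yaw 58.13 F tool [-9.3  2.6  0.4] M tool [-0.06  0.01  1.97] J6 -83.7 0.1746947991583322
phi 151.97 r 0.051
```

Emit:
jog_arm(rows=[[[0,0,0,0,0,0],[0,0,0,0,0,0],[0,0,0,0,0,0]]])

```text
time_s: 20.25
position: [0.4981, -0.1191, 0.0837]
tcp_rot: [[0.528, -0.003, -0.849], [0.849, -0.003, 0.528], [-0.004, -1.0, 0.001]]
force: [-4.6, -7.8, -1.6]
opening: 0.178
```

```bash
python3 st.py; cat > pin.py <<'E'
import sys
from h import *
def m(c,n,uv):
    z=np.load(f'pics/{n}.npz'); a=z['a'].astype(float); d=z['d']; u,v=int(uv[0]),int(uv[1]); R=14
    s=a[v-R:v+R+1,u-R:u+R+1]; w=np.clip(s[...,0]-1.6*np.maximum(s[...,1],s[...,2])-10,0,None)
    y,x=np.mgrid[-R:R+1,-R:R+1]; k=w.sum()+1e-9
    core=w>0.4*w.max(); print(n,'sum',round(k),'cen',round((w*x).sum()/k+u,2),round((w*y).sum()/k+v,2),'area',core.sum(),'depth',round(float(np.median(d[v-R:v+R+1,u-R:u+R+1][core])),4),'y',np.nonzero(core)[0].min()+v-R,np.nonzero(core)[0].max()+v-R)
for n in sys.argv[1:]:
    c='scene' if n[0]=='s' else 'top'; m(c,n,proj(bot.camera_params(c),[.5415,-.142,.048]))
E
python3 pin.py scene0 scene1 top0 top1; python3 -c "
import cv2,numpy as np
print(0)
A=[cv2.resize(cv2.imread(f'pics/scene{i}.png')[230:290,250:320],None,fx=5.5,fy=6,interpolation=cv2.INTER_CUBIC) for i in(0,1)]
cv2.imwrite('pics/pin1.png',np.hstack(A))"
```

```text
20.25 pos [ 0.4981 -0.1191  0.0837] yaw 58.13 F tool [-9.1  1.6 -0.2] M tool [0.02 0.   2.  ] J6 -83.7 0.1779327260337785
phi 152.0 r 0.051
scene0 sum 1141 cen 283.3 254.49 area 17 depth 1.2623 y 253 256
scene1 sum 1367 cen 282.96 253.62 area 17 depth 1.2603 y 252 255
top0 sum 692 cen 377.82 195.27 area 12 depth 1.2474 y 194 197
0
  return _methods._mean(a, axis=axis, dtype=dtype,
  ret = ret.dtype.type(ret / rcount)
Traceback (most recent call last):
  File "pin.py", line 9, in <module>
    c='scene' if n[0]=='s' else 'top'; m(c,n,proj(bot.camera_params(c),[.5415,-.142,.048]))
                                       ~^^^^^^^^^^^^^^^^^^^^^^^^^^^^^^^^^^^^^^^^^^^^^^^^^^^
  File "pin.py", line 7, in m
    core=w>0.4*w.max(); print(n,'sum',round(k),'cen',round((w*x).sum()/k+u,2),round((w*y).sum()/k+v,2),'area',core.sum(),'depth',round(float(np.median(d[v-R:v+R+1,u-R:u+R+1][core])),4),'y',np.nonzero(core)[0].min()+v-R,np.nonzero(core)[0].max()+v-R)
                                                                                                                                                                                             ~~~~~~~~~~~~~~~~~~~~~~~^^
ValueError: zero-size array to reduction operation minimum which has no identity
```

View pics/pin1.png

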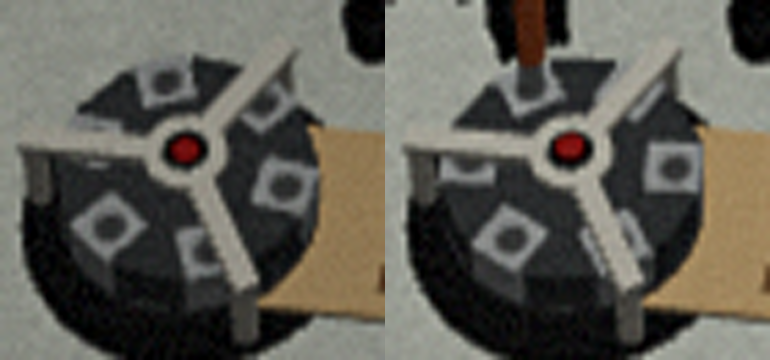

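```bash
python3 - <<'E'
from h import *
for i in range(4): cap('scene',f'scene{i+2}')
E
python3 pin.py scene0 scene1 scene2 scene3 scene4 scene5; python3 - <<'E'
from h import *
g=[cv2.cvtColor(np.load(f'pics/scene{i}.npz')['a'],cv2.COLOR_RGB2GRAY).astype(np.float32) for i in(0,3)]
sl=np.s_[255:290,305:355]; print(cv2.phaseCorrelate(g[0][sl],g[1][sl],cv2.createHanningWindow((50,35),cv2.CV_32F)))
d=[np.load(f'pics/scene{i}.npz')['d'] for i in range(6)]
print([np.round(np.mean(x[252:256,281:286]),4) for x in d],[np.round(np.median(x[258:288,310:345]),4) for x in d],[np.round(np.mean(x[266:274,287:290]),4) for x in d])
E
```

```text
scene0 sum 1141 cen 283.3 254.49 area 17 depth 1.2623 y 253 256
scene1 sum 1367 cen 282.96 253.62 area 17 depth 1.2603 y 252 255
scene2 sum 1382 cen 282.93 253.58 area 17 depth 1.2597 y 252 255
scene3 sum 1380 cen 282.97 253.62 area 17 depth 1.2598 y 252 255
scene4 sum 1413 cen 283.02 253.67 area 17 depth 1.2598 y 252 255
scene5 sum 1368 cen 282.98 253.61 area 16 depth 1.2589 y 252 255
((-0.09754852022820515, 0.15894992987772483), 0.9853219487931993)
[np.float32(1.2651), np.float32(1.2611), np.float32(1.2619), np.float32(1.2609), np.float32(1.2616), np.float32(1.261)] [np.float32(1.2666), np.float32(1.2658), np.float32(1.2661), np.float32(1.2665), np.float32(1.2657), np.float32(1.2665)] [np.float32(1.2391), np.float32(1.2333), np.float32(1.2334), np.float32(1.1817), np.float32(1.2333), np.float32(1.2326)]
```

Emit:
jog_arm(rows=[[[-0.002,0,0,0,0,0],[0,0,0,0,0,0],[0,-0.01,0,0,0,0],[0,-0.02,0,0,0,0],[0,-0.02,0,0,-5.85,0],[0,-0.025,0,0,-5.85,0],[0,0,0,0,-5.85,0]]])

```text
time_s: 21.15
position: [0.5014, -0.1192, 0.1626]
tcp_rot: [[0.246, 0.009, -0.969], [0.969, -0.003, 0.246], [-0.001, -1.0, -0.009]]
force: [-0.1, -0.2, -0.9]
opening: 0.178
```

Emit:
jog_arm(rows=[[[0.0378,0,0.0031,0,0,0],[0.0378,0,0.0031,0,0,0],[0.0378,0,0.0031,0,0,0],[0.0378,0,0.0031,0,0,0],[0.0378,0,0.0031,0,0,0],[0.0378,0,0.0031,0,0,0],[0.0378,0,0.0031,0,0,0],[0.0378,0,0.0031,0,0,0]]])

```text
time_s: 21.95
position: [0.5504, 0.1828, 0.1598]
tcp_rot: [[0.25, 0.002, -0.968], [0.968, 0.002, 0.25], [0.002, -1.0, -0.001]]
force: [0.5, -1.0, -1.1]
opening: 0.178
```

Emit:
jog_arm(rows=[[[0,0,0,0,0,0],[0,0,0,0,0,0],[0,0,0,0,0,0]]])

```text
time_s: 22.25
position: [0.5498, 0.1798, 0.159]
tcp_rot: [[0.25, 0.0, -0.968], [0.968, 0.0, 0.25], [0.0, -1.0, -0.0]]
force: [-0.6, -0.4, -0.7]
opening: 0.176
```

```bash
python3 st.py; sed -i 's/\.04\]/Z]/; s/,\.04,1/,Z,1/; s/^n=sys/Z=.04; n=sys/' look.py; python3 look.py w9; python3 -c "
from h import *
cap('scene','scene6'); print(lm('scene','bar_foot'))"; python3 pin.py scene6
```

```text
22.25 pos [0.5498 0.1798 0.159 ] yaw 75.52 F tool [-0.6  0.7  0.5] M tool [-0.03  0.01 -0.01] J6 -68.5 0.17630549546476001
phi 88.82 r 0.3229
blob [284.7 161.1] [ 106   74 1357] world [0.5149 0.1629 0.04  ] tool dx,dz [-0.0251  0.0296]
blob [309.2 195.8] [  61   47 2043] world [0.5506 0.1757 0.04  ] tool dx,dz [-0.0037 -0.0018]
blob [312.1 223.1] [  79   84 5109] world [0.5765 0.1718 0.04  ] tool dx,dz [-0.0011 -0.0278]
blob [289.4 228.8] [  72   36 2000] world [0.5767 0.1499 0.04  ] tool dx,dz [-0.0222 -0.0336]
blob [335.3 228.8] [  71   36 1976] world [0.5874 0.1911 0.04  ] tool dx,dz [ 0.0204 -0.0336]
expected px [313.3 193.8]
[(0.56, [0.5996, 0.4047, -0.0051]), (0.49, [0.5503, 0.1821, 0.0967]), (0.21, [0.5439, -0.1431, -0.0005])]
scene6 sum 1267 cen 283.17 253.97 area 17 depth 1.2594 y 252 255
```

View pics/w9c.png

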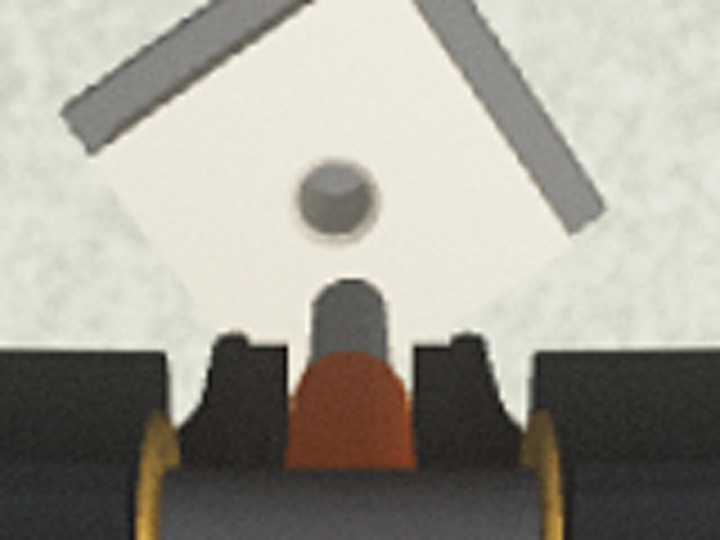

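```bash
python3 - <<'E'
from h import *
for i in range(3): cap('scene',f'scene{i+7}')
p=bot.camera_params('scene'); th=np.radians(np.arange(0,360,.5)); rr=np.arange(.040,.058,.001)
X=np.stack([.5415+rr[:,None]*np.cos(th),-.142+rr[:,None]*np.sin(th),np.full((len(rr),len(th)),.04)],-1).reshape(-1,3)
uv=np.array([proj(p,x) for x in X]).reshape(len(rr),len(th),2).astype(np.float32)
U={}
for i in (0,4,5,6,8,9):
    g=cv2.cvtColor(np.load(f'pics/scene{i}.npz')['a'],cv2.COLOR_RGB2GRAY).astype(np.float32); U[i]=cv2.remap(g,uv[...,0],uv[...,1],cv2.INTER_CUBIC)
def shift(A,B,lo,hi):
    d=np.degrees(th); m=(d>=lo)&(d<=hi); best=[]
    for k in range(-30,31):
        best.append((np.corrcoef(A[:,m].ravel(),np.roll(B,k,1)[:,m].ravel())[0,1],k*.5))
    return max(best)
for lo,hi in((228,315),(350,360),(0,70)):
    print(lo,hi,'4->5',shift(U[4],U[5],lo,hi),'4->6',shift(U[4],U[6],lo,hi),'4->9',shift(U[4],U[9],lo,hi))
E
python3 pin.py scene7 scene8 scene9
```

```text
228 315 4->5 (np.float64(0.9948076994932377), 0.0) 4->6 (np.float64(0.995089701134099), 0.0) 4->9 (np.float64(0.995024304379202), 0.0)
350 360 4->5 (np.float64(0.9969013001566315), 0.0) 4->6 (np.float64(0.9951770277249321), 0.0) 4->9 (np.float64(0.9964415922516168), 0.0)
0 70 4->5 (np.float64(0.9955351218876104), 0.0) 4->6 (np.float64(0.9945286031933863), 0.0) 4->9 (np.float64(0.9949804852925478), 0.0)
scene7 sum 1267 cen 283.16 253.95 area 17 depth 1.2599 y 252 255
scene8 sum 1267 cen 283.14 253.97 area 16 depth 1.2569 y 252 255
scene9 sum 1259 cen 283.14 253.96 area 17 depth 1.2611 y 252 255
```

Emit:
jog_arm(rows=[[[-0.0393,0,-0.0165,0,0,0],[-0.0393,0,-0.0165,0,0,0],[-0.0393,0,-0.0165,0,0,0],[-0.0393,0,-0.0165,0,0,0],[-0.0393,0,-0.0165,0,0,0],[-0.0393,0,-0.0165,0,0,0],[-0.0393,0,-0.0165,0,0,0],[-0.0393,0,-0.0165,0,0,0]]])

```text
time_s: 23.35
position: [0.5992, -0.1595, 0.1585]
tcp_rot: [[0.251, 0.0, -0.968], [0.968, 0.0, 0.251], [0.0, -1.0, 0.0]]
force: [0.2, 0.8, -0.5]
opening: 0.176
```

Emit:
jog_arm(rows=[[[0,0,0,0,0,0],[0,0,0,0,0,0],[0,0,0,0,0,0],[0,0,0,0,0,0]]])

```text
time_s: 23.75
position: [0.5989, -0.1558, 0.1584]
tcp_rot: [[0.248, -0.001, -0.969], [0.969, 0.001, 0.248], [0.0, -1.0, 0.001]]
force: [-0.0, -0.6, -1.5]
opening: 0.174
```

```bash
python3 st.py; cat > pinw.py <<'E'
import sys
from h import *
Pi=[];Bo=[]
for i in range(4):
    a,d,p=cap('wrist',f'{sys.argv[1]}_{i}')
    h=cv2.cvtColor(a,cv2.COLOR_RGB2HSV); u=fproj(p,[.5415,-.142,.05])[0]
    v,x=np.mgrid[0:400,0:640]; near=np.hypot(x-u[0],v-u[1])<35
    red=((h[...,0]<8)|(h[...,0]>172))&(h[...,1]>150)&(h[...,2]>60)&near
    vis=bool(red.sum()>20)
    if not vis: print('none',u); continue
    c=np.array([x[red].mean(),v[red].mean()]); red=cv2.erode(red.astype(np.uint8),np.ones((3,3)))>0
    white=near&(h[...,1]<60)&(h[...,2]>150)&(np.hypot(x-c[0],v-c[1])<26); white=cv2.erode(white.astype(np.uint8),np.ones((3,3)))>0
    def wz(m):
        vv,uu=np.nonzero(m); r=uv2ray(p,np.c_[uu,vv].astype(float),1); q=r@np.array(p['attitude']); dz=d[vv,uu]; ok=dz>0
        W=np.array(p['xyz'])+(r/q[:,2:])*dz[:,None]; return W[ok]
    P,B=wz(red),wz(white); 
    A=np.c_[B[:,:2],np.ones(len(B))]; k=np.linalg.lstsq(A,B[:,2],rcond=None)[0]
    e=B[:,2]-A@k; ok=abs(e)<.003; k=np.linalg.lstsq(A[ok],B[ok,2],rcond=None)[0]
    hh=P[:,2]-np.c_[P[:,:2],np.ones(len(P))]@k
    print('c',np.round(c,1),len(P),len(B),'pin z med',round(np.median(P[:,2]),4),'boss',round(np.median(B[:,2]),4),'rise mm',round(1e3*np.median(hh),2),round(1e3*hh.std(),2),'xy',np.round(P[:,:2].mean(0),4))
im=cv2.cvtColor(a,cv2.COLOR_RGB2BGR); x0,y0=(c-[40,30]).astype(int); cv2.imwrite(f'pics/{sys.argv[1]}c.png',cv2.resize(im[max(y0,0):y0+60,x0:x0+80],None,fx=9,fy=9,interpolation=cv2.INTER_CUBIC))
E
python3 pinw.py p1
```

```text
23.75 pos [ 0.5989 -0.1558  0.1584] yaw 75.62 F tool [-0.6  1.5 -0.1] M tool [-0.03  0.02  0.03] J6 -100.6 0.17423655408448938
phi -12.94 r 0.0572
c [311.  129.2] 151 1038 pin z med 0.0518 boss 0.048 rise mm 3.82 0.67 xy [ 0.5421 -0.1433]
c [311. 129.] 148 1027 pin z med 0.052 boss 0.048 rise mm 4.02 0.73 xy [ 0.542  -0.1433]
c [311.  128.7] 150 1027 pin z med 0.052 boss 0.0481 rise mm 3.89 0.7 xy [ 0.542  -0.1433]
c [311.3 128.5] 151 1035 pin z med 0.0518 boss 0.0481 rise mm 3.78 0.76 xy [ 0.5421 -0.1433]
```

```bash
python3 - <<'E'
from h import *
# wrist: heights on other known surfaces
z=np.load('pics/p1_3.npz'); a,d=z['a'],z['d']; p=bot.camera_params('wrist')
v,u=np.mgrid[0:400,0:640]; uv=np.c_[u.ravel(),v.ravel()].astype(float); r=uv2ray(p,uv,1); q=r@np.array(p['attitude'])
W=(np.array(p['xyz'])+(r/q[:,2:])*d.reshape(-1,1)).reshape(400,640,3)
rad=np.hypot(W[...,0]-.542,W[...,1]+.1433)
hsv=cv2.cvtColor(a,cv2.COLOR_RGB2HSV)
for lo,hi,zl,zh,n in((.009,.019,.04,.058,'boss'),(0,.005,.04,.06,'pin core'),(.03,.06,.034,.044,'nut top'),(.068,.079,.004,.012,'base'),(.1,.2,-.01,.01,'table'),(.03,.065,.045,.051,'arms')):
    m=(rad>lo)&(rad<hi)&(W[...,2]>zl)&(W[...,2]<zh)&(d>0)&(v<190); print(n,m.sum(),np.round(np.median(W[m][:,2])*1e3,2),np.round(W[m][:,2].std()*1e3,2))
# scene: pin vs boss before / after
ps=bot.camera_params('scene'); uv=np.c_[u.ravel(),v.ravel()].astype(float); r=uv2ray(ps,uv,0); q=r@np.array(ps['attitude'])
for i in (0,1,2,3,4,5,6,7,8,9):
    z=np.load(f'pics/scene{i}.npz'); a,d=z['a'].astype(float),z['d']; W=(np.array(ps['xyz'])+(r/q[:,2:])*d.reshape(-1,1)).reshape(400,640,3)
    w=np.hypot(u-283,v-254.3)<5; red=w&(a[...,0]>2*a[...,1])&(a[...,0]>60); wh=(np.hypot(u-283,(v-254.3)*1.4)<12)&(a.min(2)>110)&(np.abs(W[...,2]-.048)<.02)
    print(i,red.sum(),wh.sum(),'pin',np.round(W[red][:,2].mean()*1e3,2),'boss',np.round(W[wh][:,2].mean()*1e3,2))
E
```

```text
boss 1258 48.11 0.7
pin core 117 51.95 0.77
nut top 8524 39.48 0.93
base 3274 8.11 1.26
table 35823 0.02 0.91
arms 1574 48.02 0.71
0 15 122 pin 48.35 boss 47.55
1 17 129 pin 51.52 boss 47.54
2 18 132 pin 51.27 boss 47.34
3 17 129 pin 52.13 boss 47.35
4 17 132 pin 51.68 boss 47.21
5 17 129 pin 51.66 boss 47.45
6 17 123 pin 52.05 boss 47.51
7 17 124 pin 51.38 boss 47.34
8 17 125 pin 52.91 boss 47.64
9 17 125 pin 50.92 boss 47.52
```

Emit:
jog_arm(rows=[[[0.0029,0,0.0358,0,0,0],[0.0029,0,0.0358,0,0,0],[0.0029,0,0.0358,0,0,0],[0,0.01,0,0,6,0],[0,0.015,0,0,6,0],[0,0,0,0,3.5,0],[0,0,0,0,0,0],[0,0,0,0,0,0]]])

```text
time_s: 24.75
position: [0.4979, -0.1219, 0.1338]
tcp_rot: [[0.498, 0.001, -0.867], [0.867, -0.0, 0.498], [0.0, -1.0, -0.001]]
force: [-0.2, -0.2, -0.7]
opening: 0.179
```

Emit:
jog_arm(rows=[[[0,0,0,0,0,0],[0,0,0,0,0,0]]])

```text
time_s: 24.95
position: [0.4978, -0.122, 0.1338]
tcp_rot: [[0.499, 0.001, -0.867], [0.867, -0.0, 0.499], [0.0, -1.0, -0.001]]
force: [-0.1, 0.7, -0.4]
opening: 0.174
```

```bash
python3 st.py; python3 look.py w10; python3 - <<'E'
from h import *
# shank tip & hole: row profiles; compare with w7/w8 using bush mask
for n in('w7','w8','w10'):
    a=np.load(f'pics/{n}.npz')['a']; g=cv2.cvtColor(a,cv2.COLOR_RGB2GRAY)
    b=((g>150)&(np.arange(640)[None]>280)&(np.arange(640)[None]<340)).astype(np.uint8); b[:180]=0;b[226:]=0
    k,l,st,ce=cv2.connectedComponentsWithStats(b); i=1+np.argmax(st[1:,4]); print(n,'bush box',st[i])
    # top edge slope
    m=l==i; cols=np.arange(st[i][0]+4,st[i][0]+st[i][2]-4); top=[np.nonzero(m[:,c])[0].min() for c in cols]; print(' slope deg',np.round(np.degrees(np.arctan(np.polyfit(cols,top,1)[0])),2))
    for y in(202,204): print('',g[y,292:330])
E
```

```text
24.95 pos [ 0.4978 -0.122   0.1338] yaw 60.08 F tool [0.5 0.4 0.5] M tool [0.02 0.03 0.02] J6 -86.4 0.17397450772661252
phi 155.17 r 0.0499
blob [313.7 202. ] [  69   64 3503] world [ 0.4983 -0.122   0.04  ] tool dx,dz [ 0.0003 -0.0004]
expected px [313.3 201.4]
w7 bush box [293 187  33  32 625]
 slope deg -1.01
 [ 99 183 207 214 211 211 203 192 169 132 101  98  95  91  88  85  82  84
  81  80  83  80  85  80  78  99 148 141 198 215 215 213 224 139  74  84
  85  83]
 [ 87 143 206 217 214 213 201 194 170 133 102  98  93  95  86  83  84  85
  82  85  80  86  84  79  83 107 148 151 204 218 219 218 224 134  77  83
  81  78]
w8 bush box [293 189  34  32 613]
 slope deg -3.54
 [ 81  73 200 215 211 211 213 197 193 168 120  98  90  89  93  89  89  91
  87  90  87  84  89  87  85  84 114 140 171 202 216 213 217 197 139  82
  87  84]
 [ 78  73 201 215 212 211 214 197 195 167 113  99  96  94  89  89  89  87
  86  87  90  86  89  82  85  84  95 140 164 195 216 216 218 198 142  78
  80  84]
w10 bush box [296 187  34  32 619]
 slope deg -3.93
 [ 84  79  81  79  93 134 214 212 207 212 205 187 193 150 107 105 104  94
  87  85  87  85  85  85  81  80  84  81  80  96 120 150 175 205 212 215
 216 154]
 [ 74  81  81  77  74 110 223 215 210 213 207 189 192 150 114 106 101  98
  92  91  86  82  83  85  83  85  82  82  83 100 123 148 188 209 210 214
 209 165]
```

Emit:
jog_arm(rows=[[[0.0013,0,0,0,-2,0],[0,0.015,0,0,0,0],[0,0.01,0,0,0,0],[0,0.008,0,0,0,0],[0,0.008,0,0,0,0],[0,0.009,0,0,0,0],[0,0,0,0,0,0],[0,0,0,0,0,0]]])

```text
time_s: 25.8
position: [0.4981, -0.1209, 0.0833]
tcp_rot: [[0.469, -0.001, -0.883], [0.883, 0.0, 0.469], [-0.0, -1.0, 0.001]]
force: [-0.2, -0.4, -0.9]
opening: 0.176
```

```bash
python3 st.py; cat > rot.py <<'E'
import sys
from h import *
p=bot.camera_params('scene'); th=np.radians(np.arange(0,360,.25)); rr=np.arange(.040,.058,.001)
X=np.stack([.542+rr[:,None]*np.cos(th),-.143+rr[:,None]*np.sin(th),np.full((len(rr),len(th)),.04)],-1).reshape(-1,3)
uv=np.array([proj(p,x) for x in X]).reshape(len(rr),len(th),2).astype(np.float32)
ims=[]
for i in range(3): a,d,_=cap('scene',sys.argv[1]+f'_{i}'); ims.append(cv2.cvtColor(a,cv2.COLOR_RGB2GRAY).astype(np.float32))
g9=cv2.cvtColor(np.load('pics/scene9.npz')['a'],cv2.COLOR_RGB2GRAY).astype(np.float32)
A,B=[cv2.remap(g,uv[...,0],uv[...,1],cv2.INTER_CUBIC) for g in(g9,np.mean(ims,0))]
d=np.degrees(th)
for lo,hi in((232,310),(352,360),(0,60)):
    m=(d>=lo)&(d<=hi); print(lo,hi,max((round(np.corrcoef(A[:,m].ravel(),np.roll(B,k,1)[:,m].ravel())[0,1],3),-k*.25) for k in range(-60,61)),'ccw deg')
E

```

```text
25.8 pos [ 0.4981 -0.1209  0.0833] yaw 62.04 F tool [-0.4  0.9 -0. ] M tool [ 0.13 -0.04  0.14] J6 -88.2 0.1759705003012299
phi 153.81 r 0.0501
```

Emit:
jog_arm(rows=[[[-0.00335,0,-0.00012,0,-4,0],[-0.00335,0,-0.00012,0,-4,0],[0,0,0,0,0,0],[0,0,0,0,0,0],[0,0,0,0,0,0]]])

```text
time_s: 26.3
position: [0.4955, -0.127, 0.0838]
tcp_rot: [[0.342, 0.0, -0.94], [0.94, -0.0, 0.342], [-0.0, -1.0, -0.0]]
force: [0.5, 1.4, -1.2]
opening: 0.173
```

```bash
python3 st.py; python3 rot.py r1
```

```text
26.3 pos [ 0.4955 -0.127   0.0838] yaw 69.99 F tool [1.5 1.2 0. ] M tool [ 0.16 -0.02 -0.12] J6 -96.9 0.17277995616954447
phi 161.45 r 0.0502
232 310 (np.float64(0.992), 7.0) ccw deg
352 360 (np.float64(0.95), 6.5) ccw deg
0 60 (np.float64(0.986), 6.75) ccw deg
```

Emit:
jog_arm(rows=[[[0.001,0,0,0,0,0],[0,-0.01,0,0,0,0],[0,-0.02,0,0,0,0],[0,-0.02,0,0,-5.6,0],[0,-0.025,0,0,0,0],[-0.001,0,-0.0357,0,0,0],[-0.001,0,-0.0357,0,0,0],[-0.001,0,-0.0357,0,0,0]]])

```text
time_s: 27.25
position: [0.6004, -0.1561, 0.1602]
tcp_rot: [[0.248, 0.002, -0.969], [0.969, -0.001, 0.248], [-0.001, -1.0, -0.002]]
force: [1.4, -0.7, -1.0]
opening: 0.175
```

Emit:
jog_arm(rows=[[[0,0,0,0,0,0],[0,0,0,0,0,0],[0,0,0,0,0,0],[0,0,0,0,0,0]]])

```text
time_s: 27.65
position: [0.5975, -0.155, 0.1585]
tcp_rot: [[0.248, -0.001, -0.969], [0.969, 0.001, 0.248], [0.0, -1.0, 0.002]]
force: [-0.4, 0.7, -1.2]
opening: 0.176
```

```bash
python3 st.py; python3 pinw.py p2; python3 rot.py r2
```

```text
27.65 pos [ 0.5975 -0.155   0.1585] yaw 75.63 F tool [0.6 1.2 0.5] M tool [-0.06  0.01 -0.02] J6 -100.5 0.17558709949472007
phi -12.45 r 0.0557
c [310.5 131.1] 146 1040 pin z med 0.0513 boss 0.048 rise mm 3.25 0.7 xy [ 0.5421 -0.1433]
c [310.6 130.7] 148 1026 pin z med 0.0513 boss 0.048 rise mm 3.25 0.68 xy [ 0.542  -0.1432]
c [310.6 130.4] 149 1037 pin z med 0.0512 boss 0.048 rise mm 3.21 0.69 xy [ 0.542  -0.1433]
c [310.7 130. ] 148 1032 pin z med 0.0513 boss 0.048 rise mm 3.29 0.69 xy [ 0.542  -0.1432]
232 310 (np.float64(0.992), 7.25) ccw deg
352 360 (np.float64(0.951), 6.5) ccw deg
0 60 (np.float64(0.772), 6.5) ccw deg
```

Emit:
jog_arm(rows=[[[0.0388,0,0.01624,0,0,0],[0.0388,0,0.01624,0,0,0],[0.0388,0,0.01624,0,0,0],[0.0388,0,0.01624,0,0,0],[0.0388,0,0.01624,0,0,0],[0.0388,0,0.01624,0,0,0],[0.0388,0,0.01624,0,0,0],[0.0388,0,0.01624,0,0,0]]])

```text
time_s: 28.8
position: [0.5496, 0.179, 0.1587]
tcp_rot: [[0.248, 0.0, -0.969], [0.969, 0.0, 0.248], [0.0, -1.0, -0.0]]
force: [0.2, 0.1, -0.8]
opening: 0.178
```

Emit:
jog_arm(rows=[[[0,0,0,0,0,0],[0,0,0,0,0,0],[0,0,0,0,0,0],[0,0,0,0,0,0]]])

```text
time_s: 29.2
position: [0.5504, 0.176, 0.1586]
tcp_rot: [[0.25, 0.0, -0.968], [0.968, -0.0, 0.25], [-0.0, -1.0, -0.0]]
force: [0.1, 0.2, -0.7]
opening: 0.172
```

```bash
python3 st.py; python3 - <<'E'
from h import *
s=bot.read_state(); a,d,p=cap('wrist','w11'); t=s['position']; R=s['tcp_rot']; g=cv2.cvtColor(a,cv2.COLOR_RGB2GRAY)
u0=fproj(p,[t[0],t[1],.04])[0]; x,y=int(u0[0])-16,int(u0[1])-14
sub=cv2.resize(g[y:y+27,x:x+32],None,fx=4,fy=4,interpolation=cv2.INTER_CUBIC)
for thr in(150,170,190):
    k,l,st,ce=cv2.connectedComponentsWithStats((sub<thr).astype(np.uint8))
    for i in range(1,k):
        if 800<st[i][4]<8000:
            c=np.array([st[i][0]+st[i][2]/2,st[i][1]+st[i][3]/2])/4-.375+[x,y]; X=at_z(p,c,.04,1)[0]; print(thr,st[i],np.round(c,1),np.round(X,4),'dx,dz',np.round((R.T@(X-t))[[0,2]],4))
print(u0); print(g[y:y+27:2,x:x+32:2])
for y2 in (214,217,220): print(y2,g[y2,300:328])
E
```

```text
29.2 pos [0.5504 0.176  0.1586] yaw 75.53 F tool [ 0.2  0.7 -0. ] M tool [-0.03 -0.03 -0.01] J6 -68.8 0.17225710581641504
phi 88.7 r 0.3191
150 [  34   25   65   62 3125] [313.2 192.6] [0.5492 0.1762 0.04  ] dx,dz [-0.0001  0.0012]
170 [  33   22   69   66 3559] [313.5 192.4] [0.549  0.1765 0.04  ] dx,dz [0.0001 0.0014]
190 [  31   20   76   75 4168] [313.9 193. ] [0.5497 0.1767 0.04  ] dx,dz [0.0005 0.0009]
[313.36578711 193.92257552]
[[232 232 233 233 231 233 233 233 232 233 232 233 232 233 232 233]
 [233 233 232 232 233 232 231 231 231 232 232 231 231 232 232 234]
 [232 232 230 231 233 232 229 213 209 207 219 232 231 233 233 233]
 [230 230 232 231 232 216 182 157 146 162 167 204 232 231 232 234]
 [233 231 232 233 219 159 136 136 138 139 139 159 200 233 232 234]
 [232 231 233 225 187 132 137 139 137 139 136 104 157 228 234 231]
 [230 230 232 216 157 123 118 131 139 122 104 103 143 195 234 231]
 [229 232 229 214 158 125 118 109 108 110 104 101 140 186 233 231]
 [229 229 230 217 175 119 114 109 107 108 103 103 151 202 231 231]
 [229 231 229 223 216 131 113 110 107 103 105 132 169 223 232 232]
 [230 230 230 231 216 204 141 107 101 119 138 178 204 232 232 231]
 [231 228 230 232 229 216 204 198 196 190 186 208 235 233 232 231]
 [230 230 230 229 230 227 227 222 218 223 230 230 232 231 231 231]
 [231 231 231 230 229 230 230 232 231 231 230 229 231 230 230 232]]
214 [229 229 229 231 233 215 169 110  82  85  87  90  86  86  92  88  89 102
 135 196 228 230 231 230 230 228 230 229]
217 [229 230 229 237 150  91  84  91  91  87  90  90  88  91  88  89  92  94
  96  97 151 206 233 231 230 229 228 230]
220 [229 229 232 236 143  91  85  94  86  90  93  88  90  85  90  88  94  95
 100  94 121 197 233 230 229 229 229 228]
```

Emit:
jog_arm(rows=[[[0.0011,0.02,0.0013,0,0,0],[0,0.02,0,0,0,0],[0,0,0,0,0,0],[0,0.008,0,0,0,0],[0,0.006,0,0,0,0],[0,0.006,0,0,0,0],[0,0,0,0,0,0]]])

```text
time_s: 29.95
position: [0.5485, 0.1786, 0.098]
tcp_rot: [[0.248, -0.001, -0.969], [0.969, -0.0, 0.248], [-0.001, -1.0, 0.001]]
force: [-0.4, 0.7, -1.7]
opening: 0.177
```

```bash
python3 st.py
```

```text
29.95 pos [0.5485 0.1786 0.098 ] yaw 75.63 F tool [0.6 1.7 0.5] M tool [ 0.05 -0.03  0.09] J6 -68.7 0.17739583814783558
phi 89.04 r 0.3216
```

Emit:
jog_arm(rows=[[[0,0.01,0,0,0,0],[0,0.01,0,0,0,0],[0,0.008,0,0,0,0],[0,0,0,0,0,0],[0,0,0,0,0,0]]])

```text
time_s: 30.45
position: [0.5483, 0.1787, 0.0697]
tcp_rot: [[0.248, -0.002, -0.969], [0.969, -0.0, 0.248], [-0.001, -1.0, 0.002]]
force: [-1.4, -1.3, -1.8]
opening: 0.174
```

```bash
python3 st.py
```

```text
30.45 pos [0.5483 0.1787 0.0697] yaw 75.64 F tool [-1.6  1.8  1.1] M tool [ 0.26 -0.    0.52] J6 -68.7 0.17438959145777344
phi 89.07 r 0.3217
```

Emit:
jog_arm(rows=[[[0,0.001,0,0,0,0],[0,0,0,0,0,0]]])

```text
time_s: 30.65
position: [0.5484, 0.1786, 0.0695]
tcp_rot: [[0.248, -0.001, -0.969], [0.969, -0.0, 0.248], [-0.001, -1.0, 0.001]]
force: [-2.7, -2.2, -2.2]
opening: 0.18
```

Emit:
jog_arm(rows=[[[0,0,0,0,0,0],[0,0,0,0,0,0],[0,0,0,0,0,0],[0,0,0,0,0,0],[0,0,0,0,0,0],[0,0,0,0,0,0]]], jaw=0.06)

```text
time_s: 31.25
position: [0.5491, 0.1789, 0.0697]
tcp_rot: [[0.248, 0.001, -0.969], [0.969, 0.0, 0.248], [0.0, -1.0, -0.0]]
force: [-0.9, -0.5, 0.4]
opening: 0.625
```

Emit:
jog_arm(rows=[[[0,-0.01,0,0,0,0],[0,-0.02,0,0,0,0],[0,-0.03,0,0,0,0],[0,-0.04,0,0,0,0],[0,-0.04,0,0,0,0],[0,-0.04,0,0,0,0],[0,0,0,0,0,0],[0,0,0,0,0,0]]])

```text
time_s: 32.05
position: [0.5493, 0.1788, 0.2513]
tcp_rot: [[0.248, 0.003, -0.969], [0.969, 0.0, 0.248], [0.001, -1.0, -0.003]]
force: [0.3, 0.5, -0.5]
opening: 0.688
```

```bash
python3 st.py; python3 - <<'E'
from h import *
a,d,p=cap('wrist','w12'); print('wrist',lm('wrist','bar'),lm('wrist','bar_foot'))
q=orange(a,(250,380,100,260)); W=[]
for x,y in q:
    r=uv2ray(p,[[x,y]],1)[0]; c=np.array(p['attitude'])[:,2]; W.append(np.array(p['xyz'])+r/(r@c)*d[y,x])
W=np.array(W); z=np.percentile(W[:,2],[50,80,90]); top=W[W[:,2]>np.percentile(W[:,2],60)]; print('top z',z,top.mean(0)); 
for lo,hi in((.05,.07),(.07,.09),(.1,.115)):
    m=(W[:,2]>lo)&(W[:,2]<hi); print(lo,m.sum(),W[m].mean(0))
a,d,p=cap('scene','sceneE'); print('scene',lm('scene','bar'),lm('scene','bar_foot'))
E
python3 pin.py sceneE; python3 rot.py r3
```

```text
32.05 pos [0.5493 0.1788 0.2513] yaw 75.64 F tool [ 0.5  0.5 -0.1] M tool [0.02 0.01 0.03] J6 -68.7 0.6881459735438491
phi 88.9 r 0.3219
wrist [(0.69, [0.5409, -0.1452, 0.051]), (0.6, [0.5506, 0.1766, 0.0062]), (0.25, [0.6087, 0.4012, -0.0014])] []
top z [0.10794254 0.10858158 0.10894199] [0.54880002 0.17648104 0.108685  ]
0.05 6 [0.54459319 0.18263954 0.0628938 ]
0.07 5 [0.54495977 0.18281885 0.08116174]
0.1 188 [0.54807927 0.17664807 0.10773964]
scene [(0.6, [0.5522, -0.1925, 0.0183]), (0.47, [0.5514, 0.177, 0.0084]), (0.21, [0.5492, 0.183, 0.0038])] [(0.63, [0.5808, -0.1122, 0.0177]), (0.62, [0.548, 0.1817, 0.0077]), (0.34, [0.6167, -0.4039, -0.0068]), (0.24, [0.4056, 0.391, 0.0014])]
sceneE sum 1210 cen 283.14 254.06 area 14 depth 1.2598 y 253 255
232 310 (np.float64(0.991), 7.0) ccw deg
352 360 (np.float64(0.954), 6.5) ccw deg
0 60 (np.float64(0.987), 6.75) ccw deg
```

```bash
python3 -c "
from rig import bot
print(bot.hand_in())"
```

```text
the job is handed in; nothing more can be done
None
```

The nut is tightened so the tell-tale stands about 3.2 mm proud. The bar is back in its stand, released, and the job is handed in at about 32 s.

- **Turning:** I moved the bar through three holes and turned the nut clockwise about 110°. At that point the paused hand felt about 9 N along the turn, against about 5.5 N while loose.
- **Correction:** Wrist-camera depth then showed the pin at about 3.8 mm, so I used the bar to back the nut off by about 7°. This means the last movement was anticlockwise. The pin then read 3.2–3.3 mm above the boss, which itself measured at its true 48 mm.
- **Forces:** The highest force I read was about 9–10 N, in readings taken at pauses. I saw no sign of the gripper touching the clamp.
- **Stand and bar:** The bar's top reads 108 mm above the table, as it should when fully down. Its position matches where it stood at the start, so it is upright. After letting go, the gripper was well clear, and the nut had not moved since the correction.
- **Disagreements:**
  - Before the back-off, the 9 N force suggested about 2.9 mm, while depth gave about 3.8 mm. I trusted the depth reading because the other known heights matched.
  - The scene camera's early estimate of the pin was distorted by the orange bar in view.
  - Near the end the bar detector gave some false hits on the nut, which I ignored.
- **Not checked:** I did not measure the other objects again at the end. The bar was carried at a height above them throughout.

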